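Fit a ring current transformer onto a joggled copper busbar

TASK

Fit the grey current transformer to the output stage of the inverter: thread its window over the free end of the bent copper bar, slide it along the bar round both bends and right up to the first black support, and leave it hanging there by itself, upright on the straight piece of bar with its face against the support. Leave the other things on the bench where they are.

Things in the scene. Friction and masses are not known exactly. Their poses are not given: they have to be found in the camera images.
- output_stage: Inverter output stage, fixed: plate with a level 12 mm round copper bar, axis 105 mm above the worktop, Z-shaped seen from above. Origin on the worktop, z up. Bar axis (mm): free end (55,-150), along +y to corner (55,-40), along -x to corner (-55,-40), along +y to the stop (-55,60). Plate x -88 to 88, y -90 to 150, top at 12. Board, heat sink, terminals on it are under 45 high.
- bar_tip (a point): Centre of the end face of the bar's free end, on the bar's axis. Axes as output_stage: the bar runs from here along +y. Nothing but the first support holds the bar, so a ring can pass from here to there.
- bar_bend1 (a point): First bend: the point where the axes of the first and the middle leg would cross; the bar rounds it with 30 mm centre-line radius. The middle leg runs from here along -x of the output stage.
- bar_bend2 (a point): Second bend: the point where the axes of the middle and the last leg would cross; rounded with 30 mm radius. The last leg runs from here along +y of the output stage.
- bar_stop (a point): Where the bar's axis enters the flat face of the first black support: this face, square to the bar, is the stop. It reaches 23 mm to each side of the axis, 16 mm above it (screw heads 21 mm) and down to the plate. The support is 28 mm thick along the bar; a second one follows 28 mm behind it, where the bar ends.
- window_center (a point): Centre of the transformer's window. Loose grey moulded ring: 34 mm thick, 64 mm outside, window 34 mm wide right through; flat foot 66 x 34 mm, underside 36 mm below this point; terminal block on top; 96 mm high, 0.2 to 0.4 kg. y = window axis (both ways alike), z = up. Starts standing on the worktop. Hanging on the bar, this point is 11 mm below the bar's axis.
- block_center (a point): Grip point in the transformer's terminal block, 44 mm above its window centre (same axes). Flat-sided block, 46 mm along x, 30 mm along y, top 16 mm above this point, sides clear of the ring to 17 mm below it. Gripped across the 46 mm the fingers keep clear of bar and support; across the 30 mm one finger would come between ring and support.
- tape_roll: Bystander: amber tape roll lying flat, 66 mm across, 13 mm high. Leave alone.
- side_cutter: Bystander: small side cutter with red grips lying flat, 37 x 125 x 10 mm. Leave alone.
- driver_cup: Bystander: clear cup full of small screwdrivers, 100 x 58 x 141 mm high. Leave alone.
- red_driver: Bystander: thin screwdriver with a red ball handle lying flat, 108 mm long, 16 mm high. Leave alone.
- box_kraft: Bystander: brown carton, 70 x 118 x 42 mm. Leave alone.
- parts_dish: Bystander: round steel dish with screws, 67 mm across, 16 mm high. Leave alone.
Not all that is in view belongs to the job. There is more than one size of the part that bears window_center; the job needs the larger.

How it is judged:
By the outcome, as a careful person would: the job done as asked, in the order asked, and still so for the second after the job is handed in, with the robot touching nothing.
It also fails if it takes over 54 s, if anything falls off the work surface, if the arm or the gripper's body presses on something with over 40 N, if the wrist force passes 120 N, or if a joint passes its speed limit or range.

ROBOT

A 7-joint arm with a two-finger parallel gripper is mounted at the origin on a cart in front of the work surface, level with it; the furniture and walls round the work are solid. World frame = base frame: x ahead of the robot, y to its left, z up, the work surface at z = 0. Lengths are in mm, angles in rad, forces in N, time in s.
With the tool pointing down it reaches from about 350 to 900 mm from the base axis. Payload 8.1 kg.
Tool frame: the origin (TCP) lies between the finger pads; the fingertips stand 14 mm ahead of it and the grasp point (between the pads) lies 5 mm behind it; y points along the fingers, x is the direction in which the jaws open and shut, and the axes are right-handed (so a half turn about y gives the same grasp; the last joint's range is limited). The gripper opens to 92 mm and grips with 3 to 60 N. Pads are 19 mm wide; open, the fingers measure 130 mm over their backs; the gripper's body (75 mm by 190 mm) begins 47 mm behind the grasp point.
Start: joints at [1.227, 0.434, 0.025, 1.573, -0.012, 1.134, -0.075], TCP at [149.025, -606.987, 214.242] pointing down, gripper open.
Joint ranges: [-2.62, 2.62], [-0.44, 2.09], [-1.27, 1.32], [0.08, 2.57], [-1.32, 4.46], [0.12, 2], [-2.74, 2.74]. Speed limits (rad/s): [2.22, 2.22, 3.01, 3.01, 3.14, 3.14, 3.14].

INTERFACE

Orientations are given as a unit quaternion [w, x, y, z].
In Python, from bench import ctrl, snapshot, models gives the robot as it stands.
- The arm moves only by the shell command python3 -m pendant 'ROWS' [FORCE]. ROWS is JSON, a list of rows, each an object with "hand": the opening, from -1 (shut) to 1 (fully open); "offset": the shift along the tool's x, y, z in mm, a list of three; "turn": the turn about the tool's y in rad. In form: [{"hand": hand, "offset": [tx, ty, tz], "turn": turn}, ...]. A call has exactly 8 rows; each row is the pose to reach, as a shift and turn from the pose measured when the call began, along the tool's axes at that moment; what a row does not reach only later rows make up. A row lasts 1/8 s, in which the tool goes at most 62.5 mm and 10.7 degrees, less where a joint would pass 70% of its speed; a pose out of reach is approached as far as the arm can. A call with a gripper value outside its range is refused whole. The fingers move at their own pace and stop on an object; FORCE is the grip in N (left out, the last holds). Time passes only in rows, so rows that repeat a pose let the fingers close, or fill a call up. It gives the time, the measured TCP pose, the force and the opening at its end, in the units of the state.
- ctrl.state(): the state, without advancing time (a new reading comes with each control period).
- snapshot(name): name is "scene" or "top" or "wrist"; returns a dict with "image" (400x640x3 uint8, red, green, blue), "fx", "fy", "cx", "cy" (pixels), "eye" and "orientation" of the camera in the world; the wrist camera has in their place "T_tool_cam" (4x4, takes a point from camera to tool coordinates, whose origin is the TCP and whose axes are the tool frame's). Camera axes: x right, y up, looking along -z (the intrinsics and any distortion apply to the point x, -y, -z); pixel columns grow to the right and rows downward; lengths in mm; the calibration is good to about 2 mm. A picture is of the moment at which its call begins: read the wrist's pose just before it. There is no depth.
- ctrl.finish_job(): hands the job in, once; it reports no verdict.
Trained networks look in a picture, given as the dict that the camera call returned (one of the last four; its "shot" number tells which), for a name from the list of things; names that differ only in an ending like _2 or _b are one class to them, and where a whole thing is asked for, a point or a joint stands for the part that bears it (a point fixed in the world has none). Each returns a list of dicts, best first, with "confidence" (0 to 1); they miss things now and then, are a little off and sometimes report something else, mostly with a low value. They report only what shows in the picture. A call takes as long as a camera call. They do not tell look-alikes from the thing itself.
- models.look_for(picture, label): "uv" ([column, row] in pixels, amid what is visible of it).
The state is a dict: "time": time; "joints": joint angles; "qd": joint speeds; "joint_torque": joint torques, N m; "eef_pos": TCP position; "ee_rot": TCP orientation; "ft_force": force on the tool from outside, world axes, zero at the start; "ft_torque": the same for the moment, N m; "opening": finger opening in mm.
Only numpy, scipy, OpenCV 4.12 (cv2) and the standard library are available. Lean on these libraries where they do the work, as an engineer would, in place of code of your own. Each camera call takes 0.05 s, during which the arm holds its last target.

## Working session

There is one attempt and no reset: what is moved stays moved. The work goes in short steps, Python scripts to look and compute and a shell command to move; the robot and the scene stay as the last step left them, time stands still between calls to the robot, and variables do not carry over. Pictures are saved under pics/ and viewed, and the job is handed in when it is done.

```bash
ls; mkdir -p pics; cat > h.py <<'E'
import numpy as np, cv2
from scipy.spatial.transform import Rotation as R
from bench import ctrl, snapshot, models
def q2R(q): return R.from_quat([q[1],q[2],q[3],q[0]]).as_matrix()
def save(p,n): cv2.imwrite('pics/'+n, p['image'][:,:,::-1])
def cam(p,st=None):
    if 'eye' in p:
        o=np.array(p['orientation'],float)
        Rm=q2R(o) if o.shape==(4,) else o
        return Rm,np.array(p['eye'],float)
    T=np.array(p['T_tool_cam']); Rt=q2R(st['ee_rot']); 
    return Rt@T[:3,:3], Rt@T[:3,3]+np.array(st['eef_pos'])
def ray(p,uv,st=None):
    Rm,e=cam(p,st); d=np.array([(uv[0]-p['cx'])/p['fx'],-(uv[1]-p['cy'])/p['fy'],-1.]); d=Rm@d
    return e,d/np.linalg.norm(d)
def atz(p,uv,z,st=None):
    e,d=ray(p,uv,st); return e+d*(z-e[2])/d[2]
def proj(p,X,st=None):
    Rm,e=cam(p,st); c=Rm.T@(np.array(X)-e); return np.array([p['cx']+p['fx']*c[0]/-c[2], p['cy']-p['fy']*c[1]/-c[2]])
def tri(rs):
    A=np.zeros((3,3));b=np.zeros(3)
    for e,d in rs:
        P=np.eye(3)-np.outer(d,d);A+=P;b+=P@e
    X=np.linalg.solve(A,b); return X,[np.linalg.norm((np.eye(3)-np.outer(d,d))@(X-e)) for e,d in rs]
E
python3 - <<'E'
from h import *
np.set_printoptions(precision=3,suppress=True)
st=ctrl.state(); print(st)
import pickle
P={}
for n in ['scene','top','wrist']:
    p=snapshot(n); P[n]=p; save(p,n+'0.png'); print(n,{k:v for k,v in p.items() if k!='image'})
    for l in ['window_center','block_center','output_stage','bar_tip','bar_bend1','bar_bend2','bar_stop','driver_cup','box_kraft','tape_roll','side_cutter','red_driver','parts_dish']:
        print(l,[(np.round(r['uv']).tolist(),round(r['confidence'],2)) for r in models.look_for(p,l)])
pickle.dump((st,P),open('s0.pkl','wb'))
print(ctrl.state()['time'])
E
```

```text
pics
{'time': 0.0, 'joints': array([ 1.227,  0.435,  0.025,  1.574, -0.012,  1.134, -0.075]), 'qd': array([ 0.   , -0.   , -0.   , -0.002,  0.001, -0.002,  0.001]), 'joint_torque': array([  0.001, -66.785,   0.985, -31.446,  -0.061,   0.043,   0.   ]), 'eef_pos': array([ 148.832, -606.447,  213.398]), 'ee_rot': array([ 0.557, -0.556,  0.437, -0.436]), 'ft_force': array([0.421, 0.2  , 0.411]), 'ft_torque': array([-0.005,  0.015, -0.01 ]), 'opening': 91.92382572724088}
scene {'fx': 434.4203419146406, 'fy': 434.4203419146406, 'cx': 320.57420881276755, 'cy': 194.6855837810969, 'eye': array([-134.672, -910.948, 1107.656]), 'orientation': array([ 0.872,  0.359, -0.13 , -0.306]), 'shot': 1}
window_center []
block_center []
output_stage [([304.0, 162.0], 0.68)]
bar_tip [([304.0, 168.0], 0.54)]
bar_bend1 [([310.0, 172.0], 0.56)]
bar_bend2 [([310.0, 172.0], 0.56)]
bar_stop [([393.0, 245.0], 0.44), ([418.0, 296.0], 0.22)]
driver_cup [([274.0, 124.0], 0.6)]
box_kraft [([421.0, 300.0], 0.82)]
tape_roll [([368.0, 198.0], 0.54)]
side_cutter []
red_driver []
parts_dish [([392.0, 247.0], 0.66)]
top {
[... 617 characters left out ...]
oll [([333.0, 163.0], 0.51)]
side_cutter [([266.0, 218.0], 0.69), ([356.0, 183.0], 0.65)]
red_driver [([320.0, 257.0], 0.48), ([403.0, 185.0], 0.41)]
parts_dish [([400.0, 189.0], 0.63)]
wrist {'fx': 314.6053140700292, 'fy': 314.6053140700292, 'cx': 320.3607661982578, 'cy': 200.6439648725931, 'T_tool_cam': array([[   1.   ,   -0.   ,   -0.   ,   -0.285],
       [  -0.   ,    0.256,   -0.967, -169.833],
       [   0.   ,    0.967,    0.256,   68.587],
       [   0.   ,    0.   ,    0.   ,    1.   ]]), 'shot': 3}
window_center []
block_center []
output_stage []
bar_tip []
bar_bend1 []
bar_bend2 []
bar_stop []
driver_cup []
box_kraft []
tape_roll []
side_cutter []
red_driver []
parts_dish []
2.1
```

View pictures.

View pics/scene0.png

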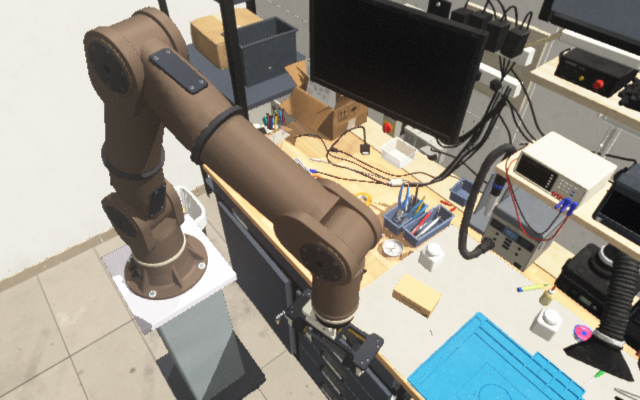

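View pics/top0.png

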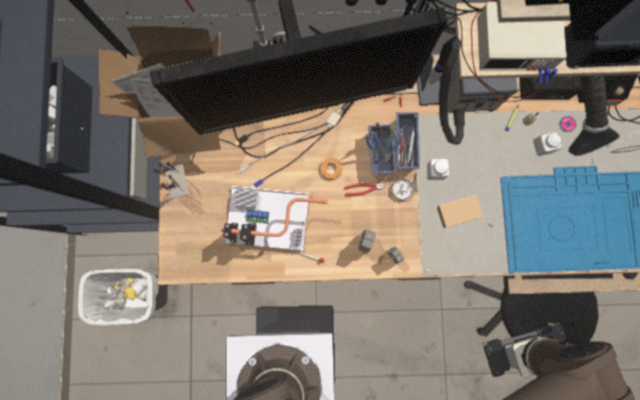

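View pics/wrist0.png

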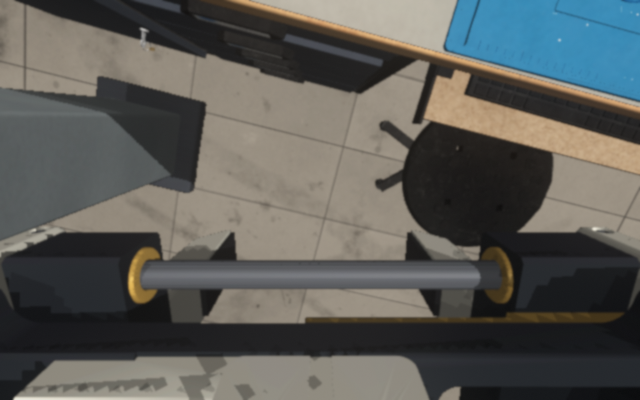

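```bash
python3 - <<'E'
from h import *
for n,(x0,y0,x1,y1) in {'scene':(230,80,430,230),'top':(200,130,440,310)}.items():
    im=cv2.imread(f'pics/{n}0.png')[y0:y1,x0:x1]
    s=800/(x1-x0) if n=='scene' else 3.3
    im=cv2.resize(im,None,fx=s,fy=s,interpolation=cv2.INTER_CUBIC); print(n,s,im.shape)
    cv2.imwrite(f'pics/{n}0c.png',im)
E
```

```text
scene 4.0 (600, 800, 3)
top 3.3 (594, 792, 3)
```

View pics/scene0c.png

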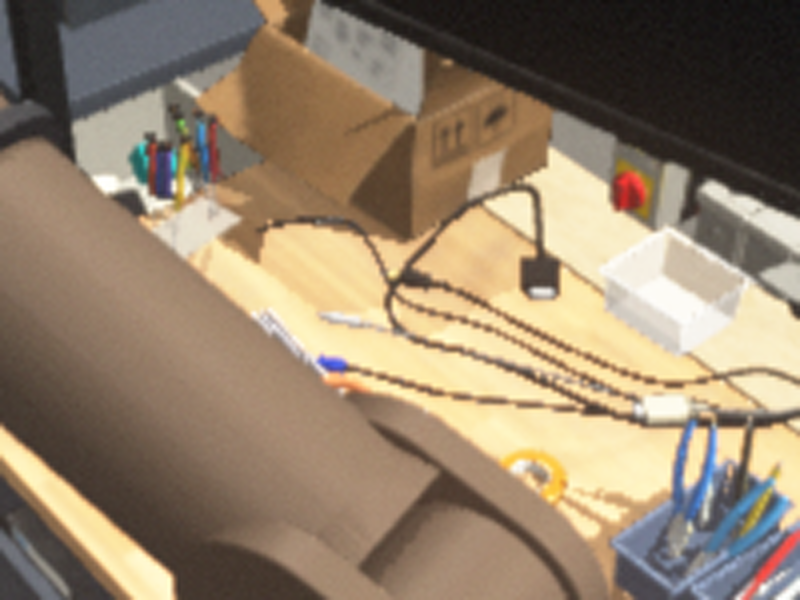

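View pics/top0c.png

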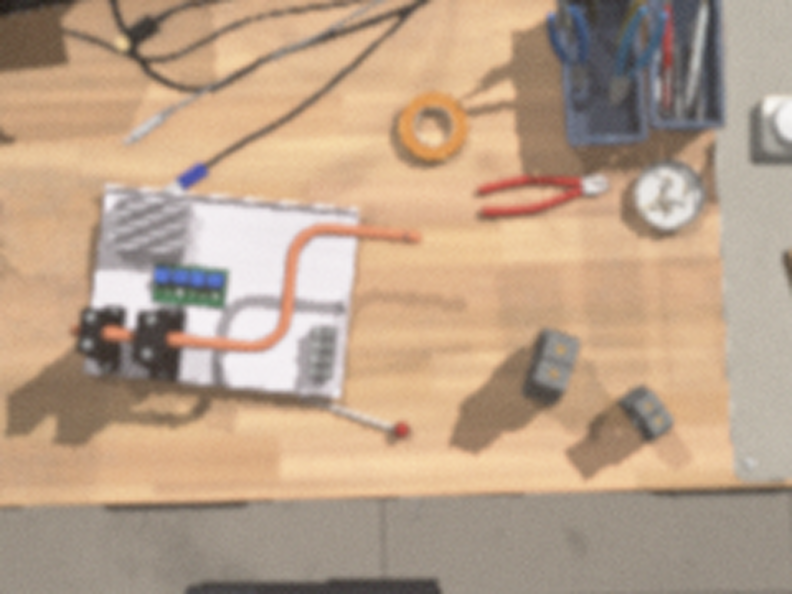

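```bash
python3 - <<'E'
from h import *
import pickle
np.set_printoptions(precision=1,suppress=True)
st,P=pickle.load(open('s0.pkl','rb')); p=P['top']
print(q2R(st['ee_rot'])); print('base',proj(p,[0,0,0]))
c=lambda u,v:(200+u/3.3,130+v/3.3)
for n,uv,z in [('tip',c(415,236),105),('b1',c(298,231),105),('b2',c(283,346),105),('stop',c(182,341),105),('plateUR',c(357,208),12),('plateLR',c(340,396),12),('plateUL',c(105,186),12),('plateLL',c(88,372),12),('bigtop',c(560,355),96),('smalltop',c(652,405),75),('big r',c(578,340),96),('red',c(400,430),8)]:
    print(n,np.round(uv,1),atz(p,uv,z))
E
```

```text
[[ 0.2 -0.   1. ]
 [-1.   0.   0.2]
 [-0.  -1.  -0. ]]
base [279.3 386.9]
tip [325.8 201.5] [ 538.6 -152.1  105. ]
b1 [290.3 200. ] [545.7 -49.3 105. ]
b2 [285.8 234.8] [444.9 -34.4 105. ]
stop [255.2 233.3] [451.6  53.6 105. ]
plateUR [308.2 193. ] [578.8 -99.1  12. ]
plateLR [303. 250.] [403.  -79.4  12. ]
plateUL [231.8 186.4] [606.1 138.3  12. ]
plateLL [226.7 242.7] [431.3 154.4  12. ]
bigtop [369.7 237.6] [ 431.2 -276.3   96. ]
smalltop [397.6 252.7] [ 386.  -358.2   75. ]
big r [375.2 233. ] [ 444.  -292.6   96. ]
red [321.2 260.3] [ 370.3 -134.2    8. ]
```

```bash
cat >> h.py <<'E'
def togo(target,zyaw_deg,st=None):
    st=st or ctrl.state(); Rt=q2R(st['ee_rot']); off=Rt.T@(np.array(target,float)-st['eef_pos'])
    cur=np.degrees(np.arctan2(Rt[1,2],Rt[0,2])); d=(zyaw_deg-cur+180)%360-180
    print('t',round(st['time'],2),'pos',np.round(st['eef_pos'],1),'zyaw',round(cur,2),'tilt',np.round(Rt[2],3),'-> off',np.round(off,1),'turn',round(-np.radians(d),3),'f',np.round(st['ft_force'],1),'open',round(st['opening'],1))
E
python3 -c "
from h import *
togo([431,-190,240],-96)"
```

```text
t 2.1 pos [ 149.  -607.   214.2] zyaw 13.8 tilt [ 0. -1. -0.] -> off [-337.7  -25.8  373.3] turn 1.916 f [-0.  -0.5  0.9] open 92.0
```

```bash
python3 -c "
from h import *
togo([425,-350,250],84)"
```

```text
t 2.1 pos [ 149.  -607.   214.2] zyaw 13.8 tilt [ 0. -1. -0.] -> off [-183.8  -35.8  329.3] turn -1.225 f [-0.  -0.5  0.9] open 92.0
```

```bash
python3 -m pendant '[{"hand":1,"offset":[-23,-10,41],"turn":-0.16},{"hand":1,"offset":[-46,-20,82],"turn":-0.32},{"hand":1,"offset":[-70,-30,125],"turn":-0.48},{"hand":1,"offset":[-95,-36,170],"turn":-0.64},{"hand":1,"offset":[-120,-36,215],"turn":-0.8},{"hand":1,"offset":[-145,-36,260],"turn":-0.96},{"hand":1,"offset":[-170,-36,305],"turn":-1.12},{"hand":1,"offset":[-184,-36,329],"turn":-1.225}]'
python3 - <<'E'
from h import *
import pickle
togo([425,-350,250],84)
st=ctrl.state(); w=snapshot('wrist'); save(w,'w1.png'); s=snapshot('scene'); save(s,'s1.png')
for l in ['block_center','window_center']:
    print(l,[(np.round(r['uv'],1).tolist(),round(r['confidence'],2)) for r in models.look_for(w,l)])
pickle.dump((st,w,s),open('s1.pkl','wb'))
E
```

```text
time: 3.1
eef_pos: [426.9, -347.3, 250.6]
ee_rot: [0.706, -0.706, 0.034, -0.035]
ft_force: [0.3, -1.1, 0.9]
opening: 91.8
t 3.1 pos [ 426.9 -347.3  250.6] zyaw 84.41 tilt [ 0.001 -1.     0.   ] -> off [-1.6  0.5 -2.8] turn 0.007 f [ 0.3 -1.1  0.9] open 91.8
block_center [([315.1, 111.3], 0.86), ([282.7, 184.9], 0.8)]
window_center [([310.7, 113.0], 0.78), ([287.9, 187.3], 0.63)]
```

View pics/w1.png

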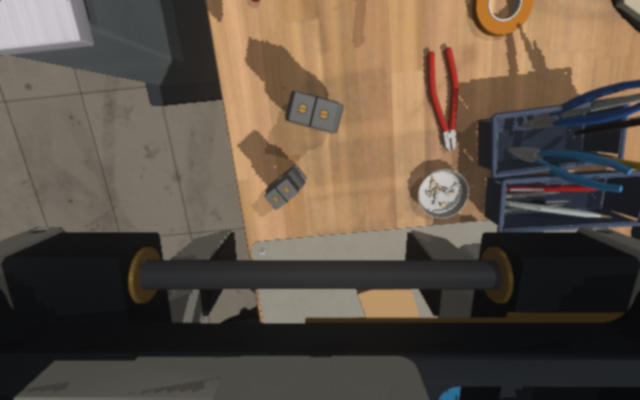

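View pics/s1.png

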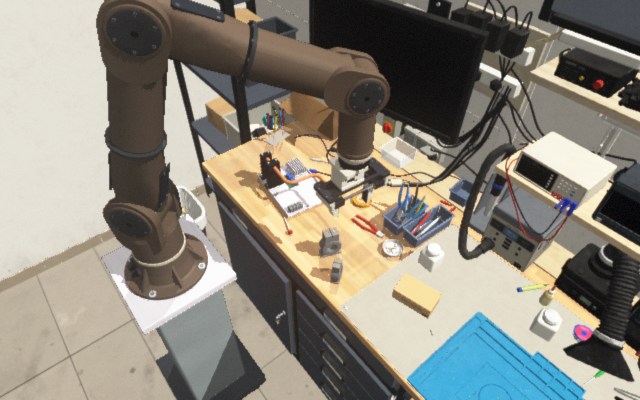

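```bash
python3 - <<'E'
from h import *
im=cv2.imread('pics/w1.png')[60:220,230:380]
a=cv2.resize(im[:100],None,fx=5,fy=5,interpolation=cv2.INTER_CUBIC); cv2.imwrite('pics/w1c.png',a)
im=cv2.imread('pics/s1.png')[130:290,240:400]
a=cv2.resize(im,None,fx=3.75,fy=3.75,interpolation=cv2.INTER_CUBIC); cv2.imwrite('pics/s1c.png',a)
E
```

```text
(no output)
```

View pics/w1c.png

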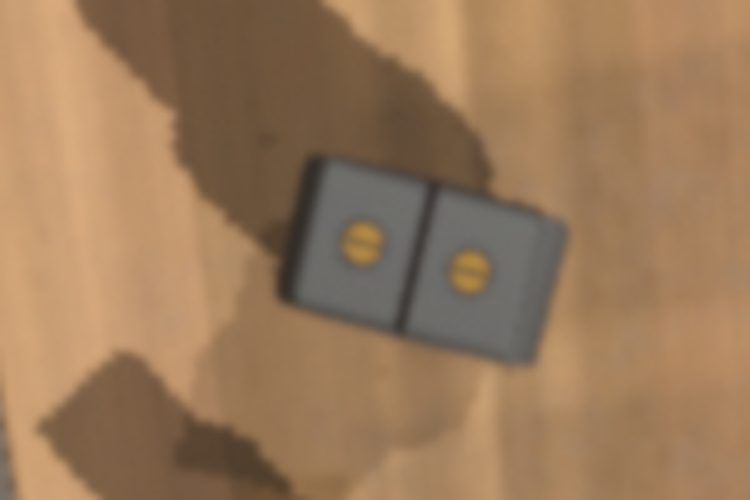

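View pics/s1c.png

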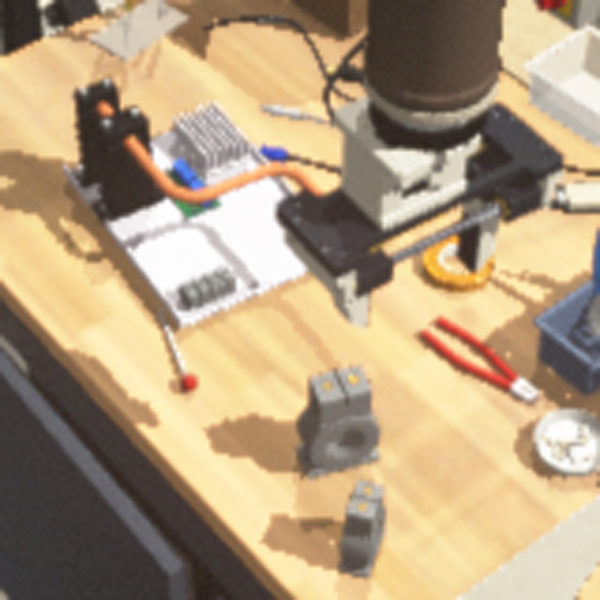

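```bash
python3 - <<'E'
from h import *
import pickle
np.set_printoptions(precision=1,suppress=True)
st,w,s=pickle.load(open('s1.pkl','rb')); _,P=pickle.load(open('s0.pkl','rb')); p=P['top']
X=[]
for a,b in [((302.4,108.8),(327.5,232.9)),((324,114.2),(333.9,230.8))]:
    X.append(tri([ray(w,a,st),ray(s,b)])); print(X[-1])
print('w only z96',[atz(w,a,96,st) for a in [(302.4,108.8),(324,114.2)]])
for n,b in [('s',(330.7,231.8))]: print(atz(s,b,96))
print('3-view', tri([ray(w,(313.3,111.5),st),ray(s,(330.7,231.8)),ray(p,(200+559/3.3,130+356/3.3))]))
print('w',atz(w,(313.3,111.5),96,st),'top',atz(p,(200+559/3.3,130+356/3.3),96))
a,b=[atz(w,a,96,st) for a in [(302.4,108.8),(324,114.2)]]; print(np.degrees(np.arctan2(*(b-a)[1::-1])))
E
```

```text
(array([ 417.7, -269.8,   95. ]), [np.float64(1.3471880478199438), np.float64(1.3471880478199896)])
(array([ 438.1, -276.6,   95.8]), [np.float64(0.7056166967888097), np.float64(0.7056166967887997)])
w only z96 [array([ 416.7, -268.9,   96. ]), array([ 437.5, -276.1,   96. ])]
[ 428.3 -274.2   96. ]
3-view (array([ 428.6, -274. ,   96.3]), [np.float64(2.059718530117107), np.float64(0.44743155211173613), np.float64(2.186187879672199)])
w [ 427.2 -272.5   96. ] top [ 430.4 -275.4   96. ]
-19.110322140282083
```

```bash
python3 -c "
from h import *
togo([428,-273,79],71)"
```

```text
t 3.3 pos [ 424.6 -349.9  250.2] zyaw 83.95 tilt [-0. -1. -0.] -> off [ -4.7 171.2  76.9] turn 0.226 f [-0.5 -0.5  0.2] open 91.7
```

```bash
python3 -m pendant '[{"hand":1,"offset":[-2,30,35],"turn":0.113},{"hand":1,"offset":[-5,60,77],"turn":0.226},{"hand":1,"offset":[-5,90,77],"turn":0.226},{"hand":1,"offset":[-5,120,77],"turn":0.226},{"hand":1,"offset":[-5,145,77],"turn":0.226},{"hand":1,"offset":[-5,163,77],"turn":0.226},{"hand":1,"offset":[-5,171,77],"turn":0.226},{"hand":1,"offset":[-5,171,77],"turn":0.226}]' 35
python3 - <<'E'
from h import *
togo([428,-273,79],71)
st=ctrl.state(); w=snapshot('wrist'); save(w,'w2.png'); s=snapshot('scene'); save(s,'s2.png')
im=cv2.imread('pics/s2.png')[130:290,240:440]
cv2.imwrite('pics/s2c.png',cv2.resize(im,None,fx=3.75,fy=3.75,interpolation=cv2.INTER_CUBIC))
E
```

```text
time: 4.3
eef_pos: [427.1, -273.6, 79.1]
ee_rot: [-0.697, 0.697, -0.118, 0.117]
ft_force: [0.0, 0.0, -0.0]
opening: 91.6
t 4.3 pos [ 427.1 -273.6   79.1] zyaw 70.9 tilt [-0.001 -1.    -0.001] -> off [0.7 0.1 0.9] turn -0.002 f [ 0.  0. -0.] open 91.6
```

View pics/w2.png

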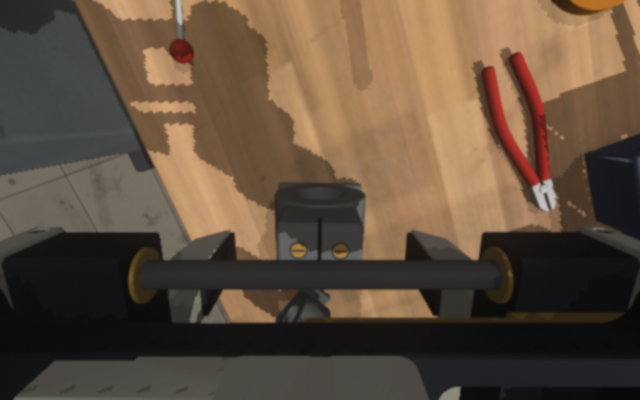

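View pics/s2c.png

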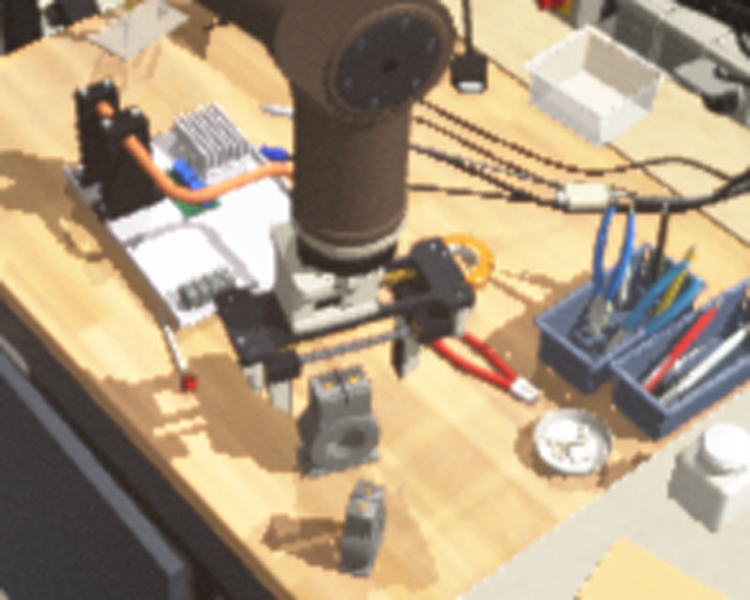

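```bash
python3 -m pendant '[{"hand":-1,"offset":[0,0,0],"turn":0},{"hand":-1,"offset":[0,0,0],"turn":0},{"hand":-1,"offset":[0,0,0],"turn":0},{"hand":-1,"offset":[0,0,0],"turn":0},{"hand":-1,"offset":[0,0,0],"turn":0},{"hand":-1,"offset":[0,0,0],"turn":0},{"hand":-1,"offset":[0,0,0],"turn":0},{"hand":-1,"offset":[0,0,0],"turn":0}]' 35
python3 - <<'E'
from h import *
togo([428,-273,79],71)
st=ctrl.state(); w=snapshot('wrist'); save(w,'w3.png')
im=w['image'][150:300,230:420,::-1]
cv2.imwrite('pics/w3c.png',cv2.resize(im,None,fx=4,fy=4,interpolation=cv2.INTER_CUBIC))
import pickle; pickle.dump((st,w),open('s3.pkl','wb'))
E
```

```text
time: 5.4
eef_pos: [427.7, -273.5, 79.8]
ee_rot: [-0.697, 0.698, -0.117, 0.117]
ft_force: [-0.8, 0.9, 1.2]
opening: 45.1
t 5.4 pos [ 427.7 -273.5   79.8] zyaw 70.94 tilt [ 0.001 -1.    -0.001] -> off [0.1 0.8 0.6] turn -0.001 f [-0.8  0.9  1.2] open 45.1
```

View pics/w3c.png

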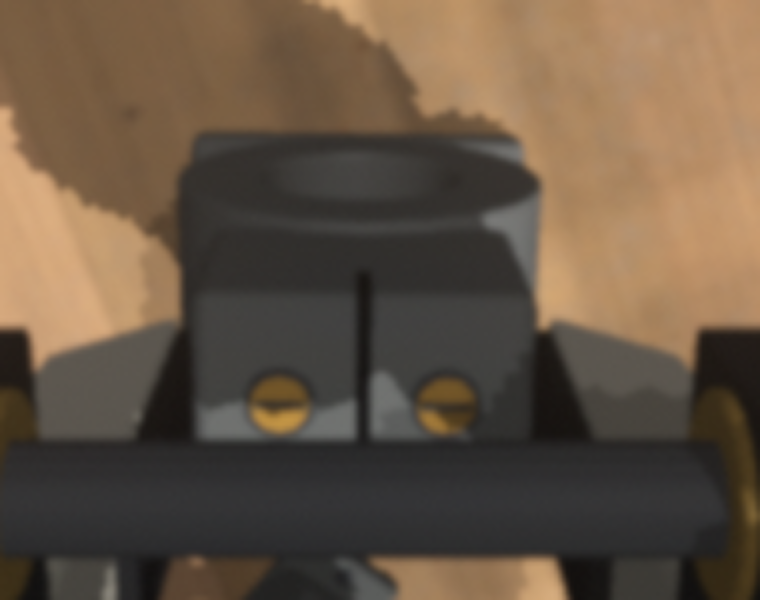

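```bash
python3 - <<'E'
from h import *
import pickle
np.set_printoptions(precision=1,suppress=True)
st,w=pickle.load(open('s3.pkl','rb')); Rt=q2R(st['ee_rot'])
for n,uv,z in [('frontedge',(321,222.5),96),('screwL',(300,251),96),('screwR',(341.7,251),96),('foot front top',(320,150+133/4),3),('L corner',(279,222.5),96),('R',(362.5,222.5),96)]:
    X=atz(w,uv,z,st); print(n,X,Rt.T@(X-st['eef_pos']))
E
```

```text
frontedge [ 433.3 -257.9   96. ] [  0.1 -16.2  16.5]
screwL [ 417.6 -269.3   96. ] [-10.9 -16.2   0.7]
screwR [ 438.4 -276.5   96. ] [ 11.1 -16.2   0.7]
foot front top [ 433.2 -256.5    3. ] [-0.5 76.8 17.9]
L corner [ 412.8 -250.9   96. ] [-21.5 -16.2  16.5]
R [ 453.4 -264.9   96. ] [ 21.5 -16.2  16.5]
```

```bash
python3 -c "
from h import *
togo([529,-232,150],83.5)"
```

```text
t 5.45 pos [ 427.8 -273.5   79.8] zyaw 70.95 tilt [ 0.001 -1.    -0.001] -> off [ 82.2 -70.2  72.2] turn -0.219 f [-0.4  0.1  0.2] open 45.2
```

```bash
python3 -m pendant '[{"hand":-1,"offset":[0,-25,0],"turn":0},{"hand":-1,"offset":[0,-50,0],"turn":0},{"hand":-1,"offset":[20,-70,15],"turn":-0.05},{"hand":-1,"offset":[45,-70,36],"turn":-0.1},{"hand":-1,"offset":[65,-70,58],"turn":-0.16},{"hand":-1,"offset":[82,-70,72],"turn":-0.219},{"hand":-1,"offset":[82,-70,72],"turn":-0.219},{"hand":-1,"offset":[82,-70,72],"turn":-0.219}]' 40
python3 - <<'E'
from h import *
import pickle
togo([529,-232,150],83.5)
st=ctrl.state(); w=snapshot('wrist'); save(w,'w4.png'); s=snapshot('scene'); save(s,'s4.png');t=snapshot('top'); save(t,'t4.png')
pickle.dump((st,w,s,t),open('s4.pkl','wb'))
im=cv2.imread('pics/s4.png')[130:290,240:440]
cv2.imwrite('pics/s4c.png',cv2.resize(im,None,fx=3.75,fy=3.75,interpolation=cv2.INTER_CUBIC))
E
```

```text
time: 6.45
eef_pos: [527.8, -232.5, 149.3]
ee_rot: [-0.706, 0.706, -0.041, 0.04]
ft_force: [-0.4, 0.4, -2.0]
opening: 44.9
t 6.45 pos [ 527.8 -232.5  149.3] zyaw 83.42 tilt [-0.001 -1.    -0.001] -> off [ 1.1 -0.7  0.7] turn -0.001 f [-0.4  0.4 -2. ] open 44.9
```

View pics/w4.png

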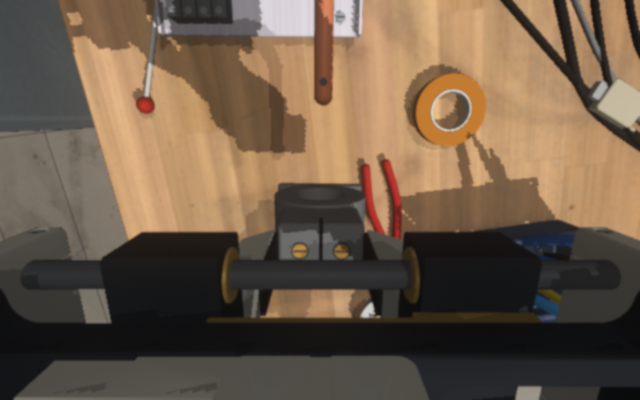

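View pics/s4c.png

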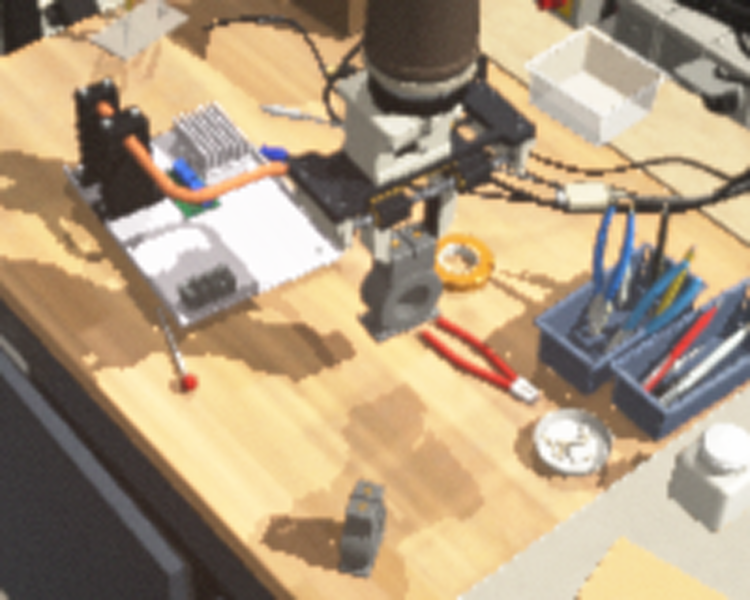

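View pics/t4.png

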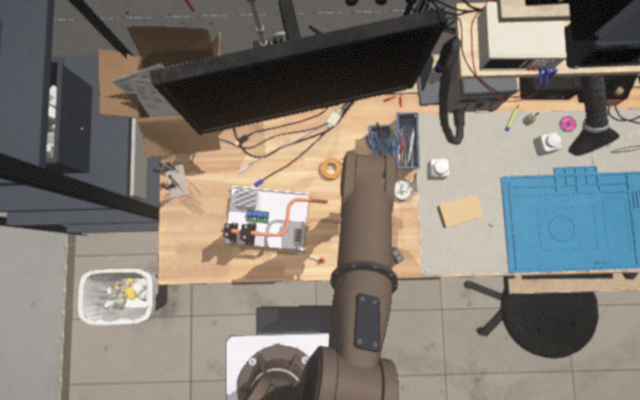

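```bash
python3 - <<'E'
from h import *
w=cv2.imread('pics/w4.png')[0:125,260:400]; cv2.imwrite('pics/w4c.png',cv2.resize(w,None,fx=4.7,fy=4.7,interpolation=cv2.INTER_CUBIC))
t=cv2.imread('pics/t4.png')[180:255,220:335]; cv2.imwrite('pics/t4c.png',cv2.resize(t,None,fx=6.9,fy=6.9,interpolation=cv2.INTER_CUBIC))
E
```

```text
(no output)
```

View pics/w4c.png

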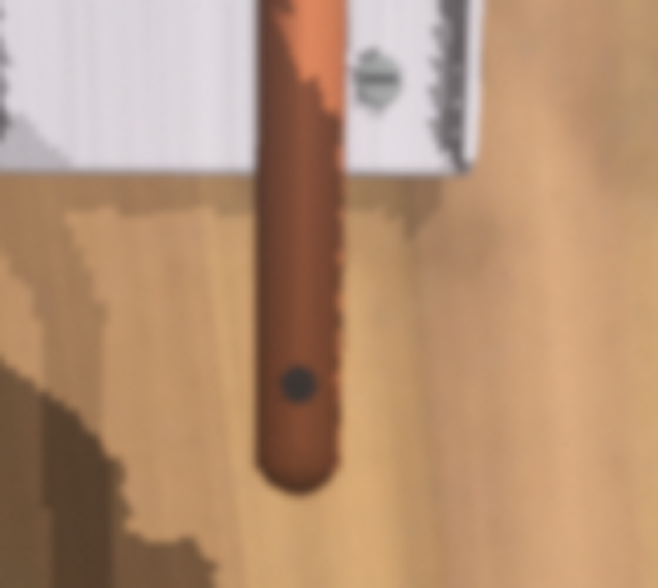

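View pics/t4c.png

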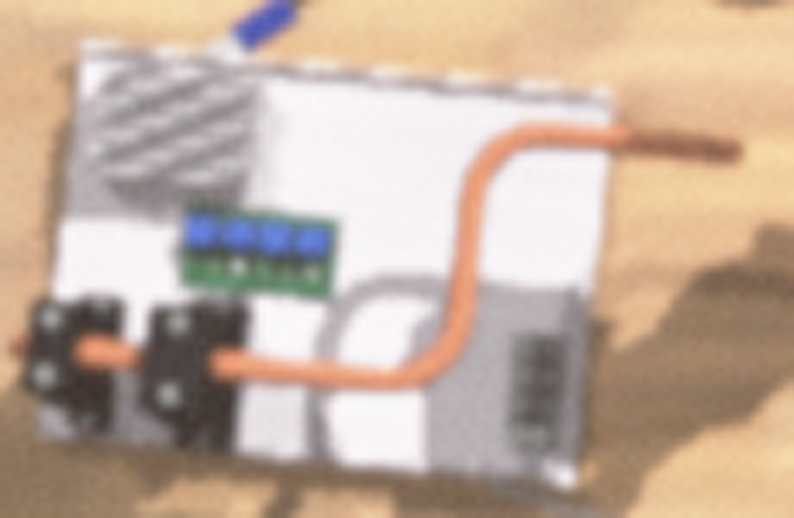

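```bash
python3 - <<'E'
from h import *
import pickle
from scipy.optimize import least_squares
np.set_printoptions(precision=1,suppress=True)
st,w,s,t=pickle.load(open('s4.pkl','rb'))
cw=lambda u,v:(260+u/4.7,v/4.7); ct=lambda u,v:(220+u/6.9,180+v/6.9)
for n,uv,z in [('far',cw(302.5,20),105),('near',cw(297,440),105),('tip',cw(297,480),105),('tiptop',cw(297,450),111),('plate a',cw(482,10),12),('plate b',cw(468,165),12),('plate c',cw(10,170),12)]:
    print(n,atz(w,uv,z,st))
# fit stage pose (x,y,yaw) using top view, then wrist, then both
c30=30
obs_t=[((738,150),(55,-150,105)),((213,362),(-55,60,105)),]  # points
# lines: leg points top view (on axis line)
lines_t=[((700,148),1),((640,141),1),((560,131),1),((474,200),2),((466,290),2),((360,380),3),((300,372),3),((250,366),3)]
lines_w=[((302.5,20),1),((299.5,230),1),((297,440),1)]
def S(P,q): 
    c,sn=np.cos(q[2]),np.sin(q[2]); return np.array([q[0]+c*P[0]-sn*P[1],q[1]+sn*P[0]+c*P[1],P[2]])
def inv(X,q):
    c,sn=np.cos(q[2]),np.sin(q[2]); d=X[:2]-q[:2]; return np.array([c*d[0]+sn*d[1],-sn*d[0]+c*d[1]])
def lr(X,k,q):
    P=inv(X,q); return {1:P[0]-55,2:P[1]+40,3:P[0]+55}[k]
plate=[((612,95),(88,-90)),((578,490),(-88,-90)),((80,42),(88,150)),]
def rt(q):
    r=[lr(atz(t,ct(*u),105),k,q) for u,k in lines_t]
    r+=[inv(atz(t,ct(738,150),105),q)[1]+150]
    for u,P in plate:
        r+=list(inv(atz(t,ct(*u),12),q)-P)
    return np.array(r)
def rw(q): 
    r=[lr(atz(w,cw(*u),105,st),k,q) for u,k in lines_w]
    r+=[inv(atz(w,cw(297,480),105,st),q)[1]+150]
    r+=[inv(atz(w,cw(482,10),12,st),q)[0]-88,inv(atz(w,cw(468,165),12,st),q)[0]-88,inv(atz(w,cw(10,170),12,st),q)[1]+90,inv(atz(w,cw(468,168),12,st),q)[1]+90]
    return np.array(r)
for f in (rt,rw,lambda q:np.r_[rt(q),rw(q)]):
    q=least_squares(f,[490,0,-.11]).x; print('pose',q[:2],np.degrees(q[2]),'res',f(q))
    for P in [(55,-150,105),(55,-40,105),(-55,-40,105),(-55,60,105)]: print(S(P,q),end=' ')
    print()
E
```

```text
far [545.4 -98.8 105. ]
near [ 539.  -149.6  105. ]
tip [ 538.4 -154.9  105. ]
tiptop [ 538.7 -151.3  111. ]
plate a [582.6 -72.7  12. ]
plate b [577.9 -98.3  12. ]
plate c [492.  -89.2  12. ]
pose [500.6  -1.2] -6.822191161867406 res [-0.3  0.3  1.4 -0.4 -1.  -0.6  0.4  1.   1.1 -0.8  0.2 -2.4 -1.8  1.
  1.8]
[ 537.4 -156.6  105. ] [550.4 -47.4 105. ] [441.2 -34.3 105. ] [453.1  65.  105. ] 
pose [502.    0.7] -6.906203757401963 res [ 0.1 -0.1 -0.2  0.   0.9 -0.7 -0.4  0.4]
[ 538.5 -154.9  105. ] [551.8 -45.7 105. ] [442.6 -32.4 105. ] [454.6  66.8 105. ] 
pose [500.9  -0.6] -6.66967895531317 res [-0.9 -0.2  1.  -1.  -1.5 -0.8  0.3  0.9  0.5 -1.3 -0.5 -2.9 -2.1  1.2
  1.1  0.7  0.4  0.2  1.2  1.6 -0.1  1.   1.5]
[ 538.1 -156.   105. ] [550.8 -46.8 105. ] [441.6 -34.  105. ] [453.2  65.3 105. ]
```

```bash
cat >> h.py <<'E'
SX,SY,SYAW=502.0,0.4,np.radians(-6.85)
BZ=149.3  # TCP z when window centre on bar axis
def tcp_for(sx,sy,al,dz=0):
    c,s=np.cos(SYAW),np.sin(SYAW); zy=np.pi/2+SYAW+np.radians(al)
    W=np.array([SX+c*sx-s*sy,SY+s*sx+c*sy]); T=W-1.0*np.array([np.cos(zy),np.sin(zy)])
    return np.array([T[0],T[1],BZ+dz]),np.degrees(zy)
def rows(wps):
    st=ctrl.state(); Rt=q2R(st['ee_rot']); cur=np.arctan2(Rt[1,2],Rt[0,2])
    c,s=np.cos(SYAW),np.sin(SYAW); W=st['eef_pos'][:2]+Rt[:2,2]*1.0-[SX,SY]
    print('t',round(st['time'],2),'W stage',np.round([c*W[0]+s*W[1],-s*W[0]+c*W[1]],1),'al',round(np.degrees(cur)-90-np.degrees(SYAW),2),'z',round(st['eef_pos'][2],1),'f',np.round(st['ft_force'],1),'open',round(st['opening'],1))
    for wp in wps:
        T,zy=tcp_for(*wp); off=Rt.T@(T-st['eef_pos']); d=(zy-np.degrees(cur)+180)%360-180
        print(wp,'off',np.round(off,1),'turn',round(-np.radians(d),3))
E
python3 -c "
from h import *
rows([(55,y,0) for y in (-205,-185,-170,-155,-140,-130,-130)])"
```

```text
t 6.6 W stage [  53.5 -227.5] al 0.25 z 149.7 f [ 0.1 -0.6 -2.6] open 45.0
(55, -205, 0) off [ 1.6  0.4 22.5] turn 0.004
(55, -185, 0) off [ 1.7  0.4 42.5] turn 0.004
(55, -170, 0) off [ 1.8  0.3 57.5] turn 0.004
(55, -155, 0) off [ 1.8  0.3 72.5] turn 0.004
(55, -140, 0) off [ 1.9  0.3 87.5] turn 0.004
(55, -130, 0) off [ 1.9  0.3 97.5] turn 0.004
(55, -130, 0) off [ 1.9  0.3 97.5] turn 0.004
```

```bash
python3 -m pendant '[{"hand":-1,"offset":[2,0,20],"turn":0.004},{"hand":-1,"offset":[2,0,40],"turn":0.004},{"hand":-1,"offset":[2,0,55],"turn":0.004},{"hand":-1,"offset":[2,0,70],"turn":0.004},{"hand":-1,"offset":[2,0,84],"turn":0.004},{"hand":-1,"offset":[2,0,97],"turn":0.004},{"hand":-1,"offset":[2,0,97],"turn":0.004},{"hand":-1,"offset":[2,0,97],"turn":0.004}]'
python3 - <<'E'
from h import *
import pickle
rows([(55,-100,0)])
st=ctrl.state(); w=snapshot('wrist'); save(w,'w5.png'); s=snapshot('scene'); save(s,'s5.png')
pickle.dump((st,w,s),open('s5.pkl','wb'))
im=cv2.imread('pics/s5.png')[130:270,240:400]
cv2.imwrite('pics/s5c.png',cv2.resize(im,None,fx=4.2,fy=4.2,interpolation=cv2.INTER_CUBIC))
E
```

```text
time: 7.6
eef_pos: [540.9, -137.3, 149.5]
ee_rot: [-0.705, 0.706, -0.042, 0.042]
ft_force: [0.1, -1.1, -2.8]
opening: 44.8
t 7.6 W stage [  55.1 -131.1] al -0.01 z 149.5 f [ 0.1 -1.1 -2.8] open 44.8
(55, -100, 0) off [-0.1  0.2 31.1] turn -0.0
```

View pics/w5.png

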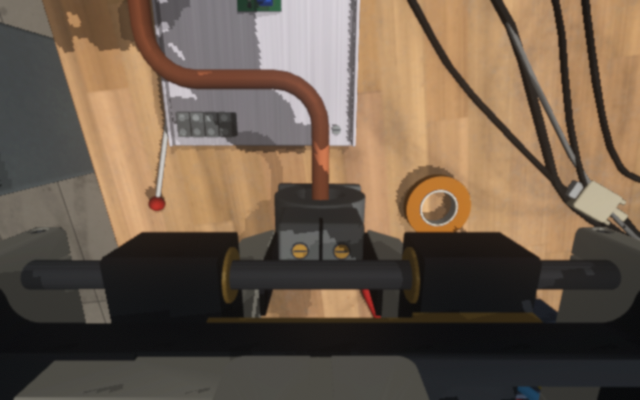

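View pics/s5c.png

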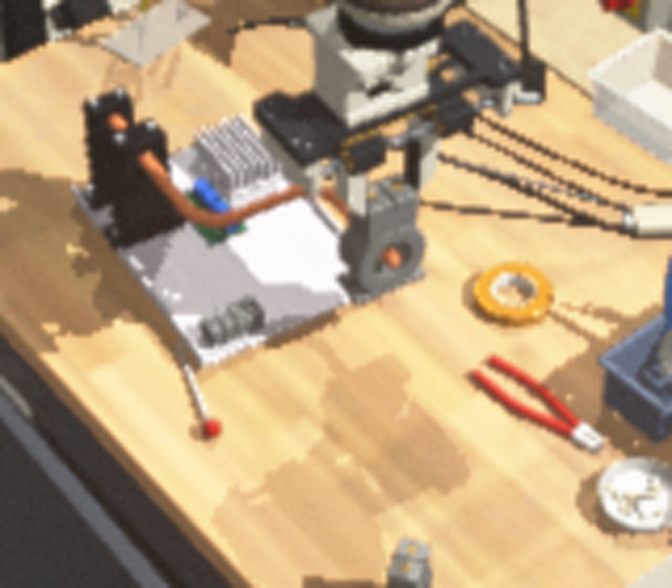

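```bash
python3 - <<'E'
from h import *
import pickle
np.set_printoptions(precision=1,suppress=True)
st,w,s=pickle.load(open('s5.pkl','rb'))
im=w['image'].astype(int)
c,sn=np.cos(SYAW),np.sin(SYAW)
def sf(X): d=X[:2]-[SX,SY]; return np.array([c*d[0]+sn*d[1],-sn*d[0]+c*d[1]])
m=((im[:,:,0]-im[:,:,2])>40)&((im[:,:,0]>60))
for col in (200,215,230,245): 
    r=np.where(m[50:110,col])[0]+50; print('col',col,r.min(),r.max(),sf(atz(w,(col,(r.min()+r.max())/2),105,st)))
for row in (130,140,150,165,180):
    r=np.where(m[row,290:350])[0]+290; print('row',row,r.min(),r.max(),sf(atz(w,((r.min()+r.max())/2,row),105,st)))
for row in (5,15):
    r=np.where(m[row,110:170])[0]+110; print('row',row,r.min(),r.max(),sf(atz(w,((r.min()+r.max())/2,row),105,st)))
print('plate corner',sf(atz(w,(355,145),12,st)))
rows([(55,-110,0),(55,-90,0),(54,-72,0)]+[(25+27.5*np.cos(np.radians(a)),-70+27.5*np.sin(np.radians(a)),a) for a in (8,16,24,32,40,48,56,64,72,80,88,90)])
E
```

```text
col 200 70 86 [-22.  -39.1]
col 215 70 85 [-12.4 -38.8]
col 230 70 85 [ -2.8 -38.8]
col 245 70 85 [  6.8 -38.8]
row 130 313 327 [ 54.6 -71.5]
row 140 313 327 [ 54.6 -78. ]
row 150 290 349 [ 54.3 -84.7]
row 165 290 349 [ 54.3 -94.9]
row 180 290 349 [  54.3 -105.3]
row 5 110 148 [-60.8   2.3]
row 15 110 149 [-61.3  -3.1]
plate corner [ 88.3 -89.3]
t 7.7 W stage [  55.  -131.4] al -0.04 z 149.5 f [-0.4  0.1 -2.1] open 44.9
(55, -110, 0) off [-0.   0.2 21.4] turn -0.001
(55, -90, 0) off [-0.1  0.1 41.4] turn -0.001
(54, -72, 0) off [-1.1  0.1 59.4] turn -0.001
(np.float64(52.23237189039318), np.float64(-66.1727397235982), 8) off [-2.7  0.1 65.2] turn -0.14
(np.float64(51.43469663830377), np.float64(-62.41997271503252), 16) off [-3.4  0.1 69. ] turn -0.28
(np.float64(50.122500085171524), np.float64(-58.814742315415494), 24) off [-4.6  0.1 72.6] turn -0.42
(np.float64(48.321322644301716), np.float64(-55.427220233586866), 32) off [-6.2  0.1 76.1] turn -0.559
(np.float64(46.06622218577189), np.float64(-52.32334073362017), 40) off [-8.4  0.1 79.3] turn -0.699
(np.float64(43.4010916748686), np.float64(-49.563517299371654), 48) off [-10.9   0.1  82.1] turn -0.838
(np.float64(40.37780484544554), np.float64(-47.20146675473635), 56) off [-13.9   0.1  84.6] turn -0.978
(np.float64(37.05520653669963), np.float64(-45.283163726772905), 64) off [-17.1   0.1  86.6] turn -1.118
(np.float64(33.497967345311054), np.float64(-43.845945801883275), 72) off [-20.6   0.1  88.2] turn -1.257
(np.float64(29.775324885840586), np.float64(-42.91778679216428), 80) off [-24.3   0.1  89.2] turn -1.397
(np.float64(25.95973615931878), np.float64(-42.51675225697487), 88) off [-28.1   0.1  89.8] turn -1.537
(np.float64(25.0), np.float64(-42.5), 90) off [-29.1   0.1  89.8] turn -1.572
```

```bash
sed -i 's/^SX,SY,SYAW=502.0,0.4/SX,SY,SYAW=501.8,1.4/' h.py; python3 -m pendant '[{"hand":-1,"offset":[0,0,20],"turn":0},{"hand":-1,"offset":[0,0,40],"turn":0},{"hand":-1,"offset":[-1,0,58],"turn":0},{"hand":-1,"offset":[-3,0,66],"turn":-0.14},{"hand":-1,"offset":[-3.5,0,70],"turn":-0.28},{"hand":-1,"offset":[-4.7,0,73.5],"turn":-0.42},{"hand":-1,"offset":[-6.2,0,77],"turn":-0.56},{"hand":-1,"offset":[-6.2,0,77],"turn":-0.56}]'
python3 - <<'E'
from h import *
rows([(round(25+27.5*np.cos(np.radians(a)),1),round(-70+27.5*np.sin(np.radians(a)),1),a) for a in (32,40,48,56,64,72,80,88,90)])
E
```

```text
time: 8.7
eef_pos: [543.8, -60.3, 149.3]
ee_rot: [-0.69, 0.691, 0.154, -0.154]
ft_force: [-0.7, 0.2, -2.5]
opening: 45.2
t 8.7 W stage [ 48.5 -55.4] al 32.0 z 149.3 f [-0.7  0.2 -2.5] open 45.2
(np.float64(48.3), np.float64(-55.4), 32) off [-0.2  0.   0.1] turn -0.0
(np.float64(46.1), np.float64(-52.3), 40) off [-0.3  0.   3.9] turn -0.14
(np.float64(43.4), np.float64(-49.6), 48) off [-1.   0.   7.7] turn -0.279
(np.float64(40.4), np.float64(-47.2), 56) off [-2.1  0.  11.4] turn -0.419
(np.float64(37.1), np.float64(-45.3), 64) off [-3.8  0.  14.8] turn -0.559
(np.float64(33.5), np.float64(-43.8), 72) off [-6.  0. 18.] turn -0.698
(np.float64(29.8), np.float64(-42.9), 80) off [-8.5  0.  20.9] turn -0.838
(np.float64(26.0), np.float64(-42.5), 88) off [-11.4   0.   23.3] turn -0.977
(np.float64(25.0), np.float64(-42.5), 90) off [-12.3   0.   23.9] turn -1.012
```

Force near zero; the ring is clear of the bar. Continue round bend 1.

```bash
python3 -m pendant '[{"hand":-1,"offset":[-0.3,0,4],"turn":-0.14},{"hand":-1,"offset":[-1,0,8],"turn":-0.28},{"hand":-1,"offset":[-2,0,11.5],"turn":-0.42},{"hand":-1,"offset":[-4,0,15],"turn":-0.56},{"hand":-1,"offset":[-6,0,18],"turn":-0.7},{"hand":-1,"offset":[-8.5,0,21],"turn":-0.84},{"hand":-1,"offset":[-12,0,24],"turn":-1.01},{"hand":-1,"offset":[-12,0,24],"turn":-1.01}]'
python3 - <<'E'
from h import *
rows([(10,-42,90),(0,-40,90),(-15,-38.5,90)]+[(round(-25-27.5*np.cos(np.radians(a)),1),round(-10-27.5*np.sin(np.radians(a)),1),a) for a in (90,82,74,66,58,50,42,34,26,18,10,2,0)])
st=ctrl.state(); w=snapshot('wrist'); save(w,'w6.png'); s=snapshot('scene'); save(s,'s6.png')
im=cv2.imread('pics/s6.png')[130:270,240:400]
cv2.imwrite('pics/s6c.png',cv2.resize(im,None,fx=4.2,fy=4.2,interpolation=cv2.INTER_CUBIC))
E
```

```text
time: 9.7
eef_pos: [522.6, -44.0, 149.2]
ee_rot: [-0.53, 0.531, 0.467, -0.468]
ft_force: [-0.6, 0.3, -2.2]
opening: 44.8
t 9.7 W stage [ 25.  -42.6] al 89.62 z 149.2 f [-0.6  0.3 -2.2] open 44.8
(10, -42, 90) off [ 0.5 -0.1 15. ] turn -0.007
(0, -40, 90) off [ 2.5 -0.1 25. ] turn -0.007
(-15, -38.5, 90) off [ 3.9 -0.1 40.1] turn -0.007
(np.float64(-25.0), np.float64(-37.5), 90) off [ 4.8 -0.1 50.1] turn -0.007
(np.float64(-28.8), np.float64(-37.2), 82) off [ 4.9 -0.1 53.9] turn 0.133
(np.float64(-32.6), np.float64(-36.4), 74) off [ 5.6 -0.1 57.7] turn 0.273
(np.float64(-36.2), np.float64(-35.1), 66) off [ 6.7 -0.1 61.4] turn 0.412
(np.float64(-39.6), np.float64(-33.3), 58) off [ 8.4 -0.1 64.8] turn 0.552
(np.float64(-42.7), np.float64(-31.1), 50) off [10.4 -0.1 68. ] turn 0.691
(np.float64(-45.4), np.float64(-28.4), 42) off [13.  -0.1 70.9] turn 0.831
(np.float64(-47.8), np.float64(-25.4), 34) off [15.9 -0.1 73.4] turn 0.971
(np.float64(-49.7), np.float64(-22.1), 26) off [19.1 -0.1 75.4] turn 1.11
(np.float64(-51.2), np.float64(-18.5), 18) off [22.7 -0.1 77.1] turn 1.25
(np.float64(-52.1), np.float64(-14.8), 10) off [26.3 -0.1 78.1] turn 1.39
(np.float64(-52.5), np.float64(-11.0), 2) off [30.1 -0.1 78.7] turn 1.529
(np.float64(-52.5), np.float64(-10.0), 0) off [31.1 -0.1 78.7] turn 1.564
```

View pics/w6.png

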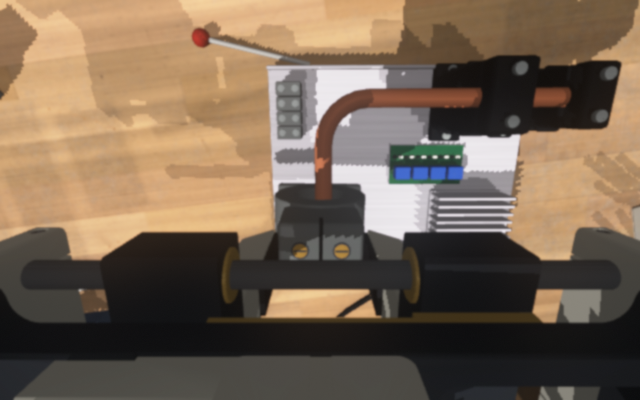

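View pics/s6c.png

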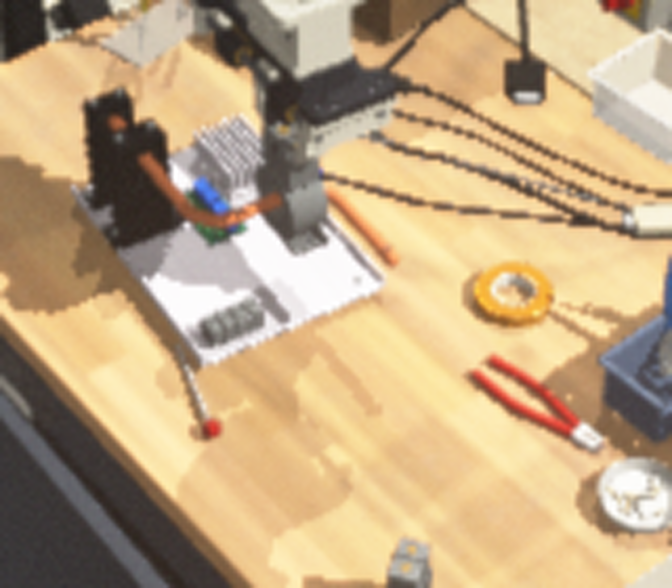

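```bash
python3 -m pendant '[{"hand":-1,"offset":[0.5,0,15],"turn":-0.007},{"hand":-1,"offset":[2.5,0,27],"turn":-0.007},{"hand":-1,"offset":[4,0,40],"turn":-0.007},{"hand":-1,"offset":[5,0,50],"turn":-0.007},{"hand":-1,"offset":[5,0,54],"turn":0.13},{"hand":-1,"offset":[5.6,0,58],"turn":0.27},{"hand":-1,"offset":[6.8,0,61.5],"turn":0.41},{"hand":-1,"offset":[6.8,0,61.5],"turn":0.41}]'
python3 - <<'E'
from h import *
import cv2
rows([(round(-25-27.5*np.cos(np.radians(a)),1),round(-10-27.5*np.sin(np.radians(a)),1),a) for a in (58,50,42,34,26,18,10,2,0)])
w=cv2.imread('pics/w6.png')[40:220,300:560]
cv2.imwrite('pics/w6c.png',cv2.resize(w,None,fx=3,fy=3,interpolation=cv2.INTER_CUBIC))
E
```

```text
time: 10.8
eef_pos: [462.5, -29.3, 149.5]
ee_rot: [-0.614, 0.615, 0.349, -0.35]
ft_force: [1.0, 0.0, -2.0]
opening: 44.8
t 10.8 W stage [-36.3 -34.7] al 66.08 z 149.5 f [ 1.  0. -2.] open 44.8
(np.float64(-39.6), np.float64(-33.3), 58) off [-0.1  0.2  3.6] turn 0.141
(np.float64(-42.7), np.float64(-31.1), 50) off [0.5 0.2 7.4] turn 0.281
(np.float64(-45.4), np.float64(-28.4), 42) off [ 1.7  0.2 11. ] turn 0.42
(np.float64(-47.8), np.float64(-25.4), 34) off [ 3.4  0.2 14.4] turn 0.56
(np.float64(-49.7), np.float64(-22.1), 26) off [ 5.5  0.2 17.6] turn 0.699
(np.float64(-51.2), np.float64(-18.5), 18) off [ 8.1  0.2 20.5] turn 0.839
(np.float64(-52.1), np.float64(-14.8), 10) off [11.   0.2 23. ] turn 0.979
(np.float64(-52.5), np.float64(-11.0), 2) off [14.2  0.2 25. ] turn 1.118
(np.float64(-52.5), np.float64(-10.0), 0) off [15.1  0.2 25.4] turn 1.153
```

View pics/w6c.png

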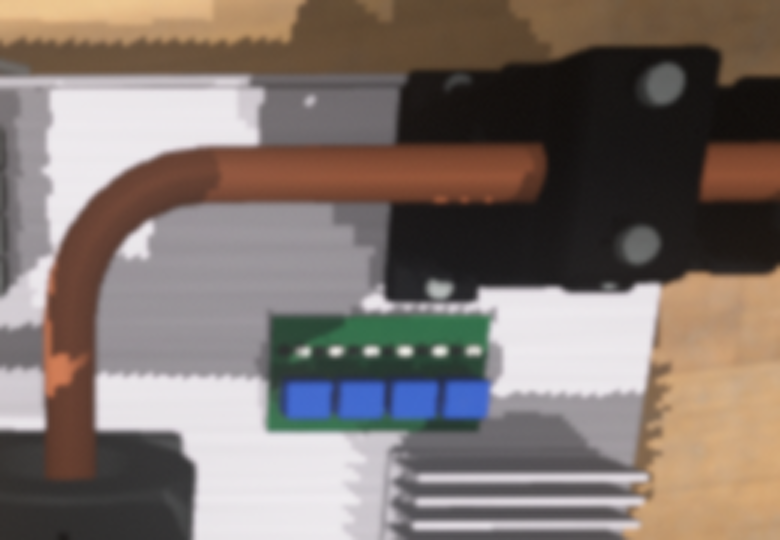

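```bash
python3 -m pendant '[{"hand":-1,"offset":[0,0,3.6],"turn":0.14},{"hand":-1,"offset":[0.5,0,7.4],"turn":0.28},{"hand":-1,"offset":[1.7,0,11],"turn":0.42},{"hand":-1,"offset":[3.4,0,14.4],"turn":0.56},{"hand":-1,"offset":[5.5,0,17.6],"turn":0.7},{"hand":-1,"offset":[8,0,20.5],"turn":0.84},{"hand":-1,"offset":[11,0,23],"turn":0.98},{"hand":-1,"offset":[14.5,0,25.2],"turn":1.14}]'
python3 - <<'E'
from h import *
import pickle
p=pickle.load(open('s5.pkl','rb'))[1]
stx={'eef_pos':np.array([522.6,-44.0,149.2]),'ee_rot':np.array([-0.53,0.531,0.467,-0.468])}
c,sn=np.cos(SYAW),np.sin(SYAW)
for uv,z in [((480.7,98.3),105),((481,98.3),111),((425,97),105)]:
    X=atz(p,uv,z,stx); d=X[:2]-[SX,SY]; print(z,np.round([c*d[0]+sn*d[1],-sn*d[0]+c*d[1]],1))
rows([(-54,0,0),(-55,43,0)])
st=ctrl.state(); w=snapshot('wrist'); save(w,'w7.png'); s=snapshot('scene'); save(s,'s7.png')
pickle.dump((st,w,s),open('s7.pkl','wb'))
im=cv2.imread('pics/s7.png')[130:270,240:400]
cv2.imwrite('pics/s7c.png',cv2.resize(im,None,fx=4.2,fy=4.2,interpolation=cv2.INTER_CUBIC))
E
```

```text
time: 11.8
eef_pos: [448.2, -3.8, 149.5]
ee_rot: [-0.705, 0.707, -0.038, 0.038]
ft_force: [-0.2, -0.3, -2.8]
opening: 44.9
105 [-54.1  61.5]
111 [-53.8  58.8]
105 [-55.1  25.4]
t 11.8 W stage [-52.6 -10.6] al 0.69 z 149.5 f [-0.2 -0.3 -2.8] open 44.9
(-54, 0, 0) off [-1.2  0.1 10.6] turn 0.012
(-55, 43, 0) off [-1.7  0.1 53.6] turn 0.012
```

View pics/w7.png

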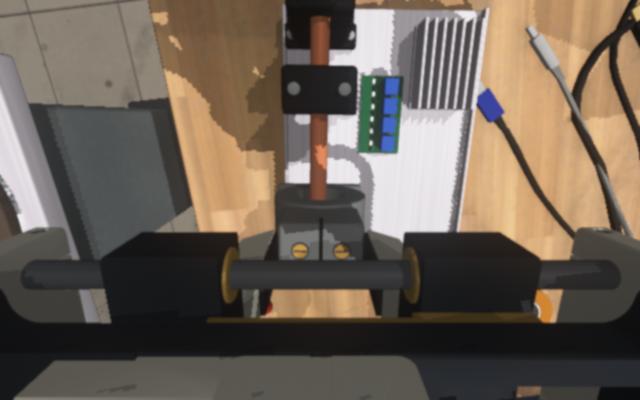

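View pics/s7c.png

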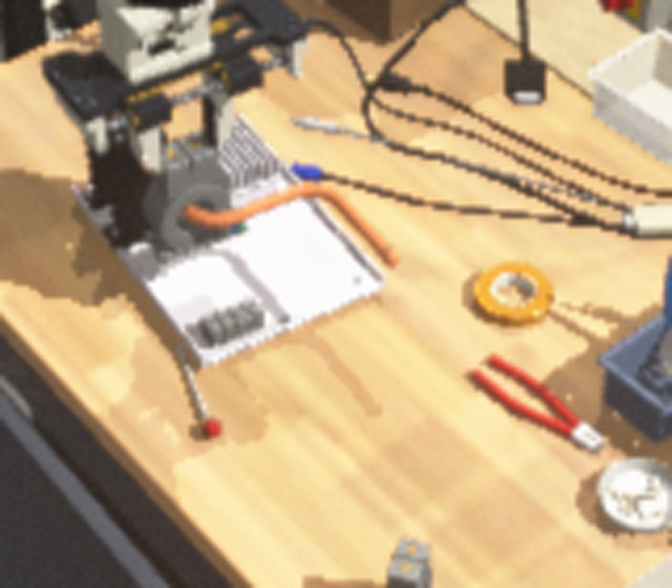

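```bash
python3 -m pendant '[{"hand":-1,"offset":[-1,0,8],"turn":0.012},{"hand":-1,"offset":[-1.5,0,16],"turn":0.012},{"hand":-1,"offset":[-1.7,0,24],"turn":0.012},{"hand":-1,"offset":[-1.7,0,32],"turn":0.012},{"hand":-1,"offset":[-1.7,0,40],"turn":0.012},{"hand":-1,"offset":[-1.7,0,46],"turn":0.012},{"hand":-1,"offset":[-1.7,0,50],"turn":0.012},{"hand":-1,"offset":[-1.7,0,50],"turn":0.012}]'
python3 - <<'E'
from h import *
import pickle
np.set_printoptions(precision=1,suppress=True)
rows([(-55,43,0),(-55,43,0,-10)])
st=ctrl.state(); w=snapshot('wrist'); save(w,'w8.png')
im=w['image'][50:240,240:400,::-1]; cv2.imwrite('pics/w8c.png',cv2.resize(im,None,fx=3.15*1.3,fy=3.15,interpolation=cv2.INTER_CUBIC))
s0,w0,_=pickle.load(open('s7.pkl','rb')); I=w0['image'].astype(int); m=((I[:,:,0]-I[:,:,2])>35); Rt=q2R(s0['ee_rot'])
for row in (125,135,145,165,180):
    r=np.where(m[row,300:340])[0]+300; X=atz(w0,((r.min()+r.max())/2,row),105,s0); print(row,r.min(),r.max(),Rt.T@(X-s0['eef_pos']))
E
```

```text
time: 12.9
eef_pos: [451.8, 46.7, 149.5]
ee_rot: [-0.705, 0.707, -0.041, 0.041]
ft_force: [0.2, -0.3, -1.5]
opening: 45.4
t 12.9 W stage [-55.   40.1] al 0.2 z 149.5 f [ 0.2 -0.3 -1.5] open 45.4
(-55, 43, 0) off [0.  0.2 2.9] turn 0.003
(-55, 43, 0, -10) off [ 0.  10.2  3. ] turn 0.003
125 311 326 [-1.4 44.3 64. ]
135 311 326 [-1.4 44.4 57.5]
145 311 327 [-1.1 44.4 50.9]
165 311 326 [-1.4 44.4 37.4]
180 311 325 [-1.8 44.4 26.9]
```

View pics/w8.png

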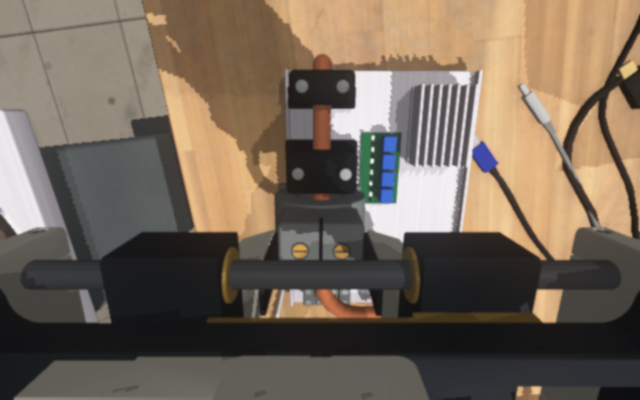

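```bash
python3 -m pendant '[{"hand":-1,"offset":[0,2,0],"turn":0.003},{"hand":-1,"offset":[0,4,0],"turn":0.003},{"hand":-1,"offset":[0,6,0],"turn":0.003},{"hand":-1,"offset":[0,8,0],"turn":0.003},{"hand":-1,"offset":[0,9,0],"turn":0.003},{"hand":-1,"offset":[0,9.5,0],"turn":0.003},{"hand":-1,"offset":[0,10,0],"turn":0.003},{"hand":-1,"offset":[0,10,0],"turn":0.003}]'
python3 -m pendant '[{"hand":-1,"offset":[0,0,0.6],"turn":0},{"hand":-1,"offset":[0,0,1.2],"turn":0},{"hand":-1,"offset":[0,0,1.6],"turn":0},{"hand":-1,"offset":[0,0,2],"turn":0},{"hand":-1,"offset":[0,0,2.3],"turn":0},{"hand":-1,"offset":[0,0,2.6],"turn":0},{"hand":-1,"offset":[0,0,2.6],"turn":0},{"hand":-1,"offset":[0,0,2.6],"turn":0}]'
python3 -c "
from h import *
rows([(-55,43,0,-11)])"
```

```text
time: 13.95
eef_pos: [451.8, 46.4, 139.4]
ee_rot: [-0.705, 0.707, -0.042, 0.042]
ft_force: [-0.3, 0.2, -1.5]
opening: 44.9
time: 14.95
eef_pos: [452.1, 49.0, 139.4]
ee_rot: [-0.705, 0.707, -0.042, 0.042]
ft_force: [-0.2, 0.2, -1.5]
opening: 44.9
t 14.95 W stage [-55.   42.3] al 0.01 z 139.4 f [-0.2  0.2 -1.5] open 44.9
(-55, 43, 0, -11) off [0.  1.1 0.7] turn 0.0
```

```bash
python3 -m pendant '[{"hand":-1,"offset":[0,0,0.3],"turn":0},{"hand":-1,"offset":[0,0,0.6],"turn":0},{"hand":-1,"offset":[0,0,0.9],"turn":0},{"hand":-1,"offset":[0,0,1.2],"turn":0},{"hand":-1,"offset":[0,0,1.2],"turn":0},{"hand":-1,"offset":[0,0,1.2],"turn":0},{"hand":-1,"offset":[0,0,1.2],"turn":0},{"hand":-1,"offset":[0,0,1.2],"turn":0}]'
python3 - <<'E'
from h import *
rows([(-55,43,0,-11)])
w=snapshot('wrist'); save(w,'w9.png')
im=w['image'][120:270,240:400,::-1]; cv2.imwrite('pics/w9c.png',cv2.resize(im,None,fx=4,fy=4,interpolation=cv2.INTER_CUBIC))
s=snapshot('scene');im=s['image'][130:230,230:350,::-1]; cv2.imwrite('pics/s9c.png',cv2.resize(im,None,fx=6,fy=6,interpolation=cv2.INTER_CUBIC))
E
```

```text
time: 15.95
eef_pos: [452.2, 50.0, 139.4]
ee_rot: [-0.705, 0.707, -0.042, 0.042]
ft_force: [-1.1, -3.8, -0.4]
opening: 45.0
t 15.95 W stage [-55.1  43.3] al -0.0 z 139.4 f [-1.1 -3.8 -0.4] open 45.0
(-55, 43, 0, -11) off [ 0.1  1.1 -0.3] turn -0.0
```

View pics/w9c.png

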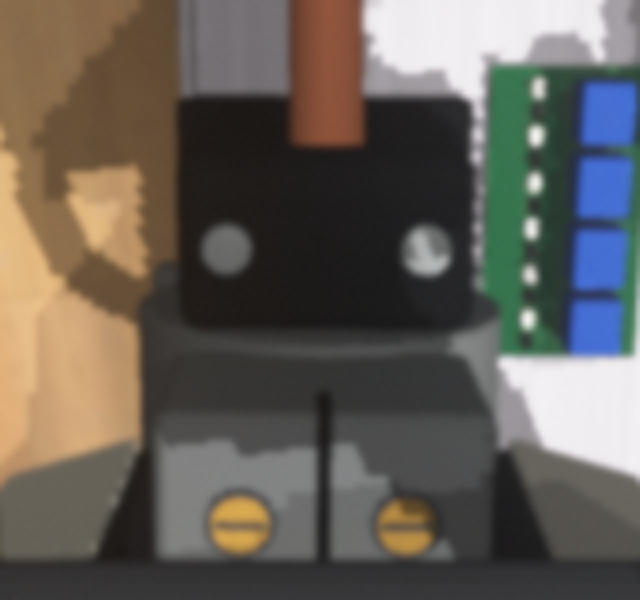

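View pics/s9c.png

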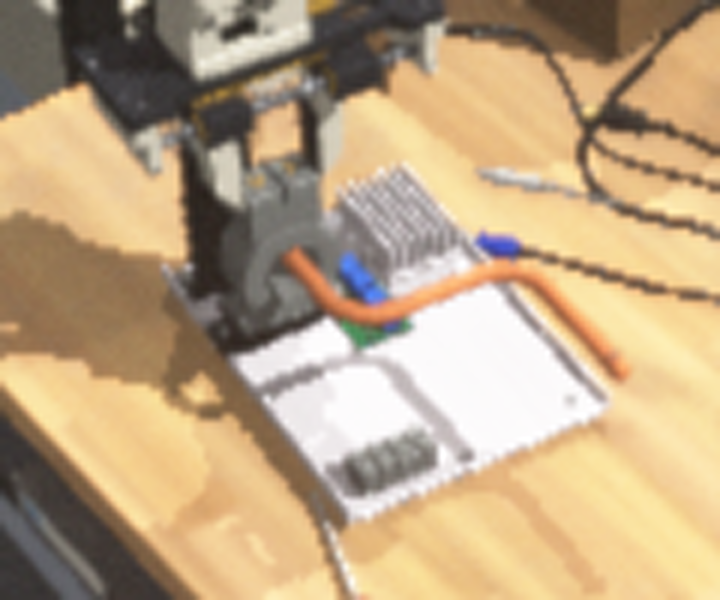

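```bash
python3 -m pendant '[{"hand":-1,"offset":[0,0.4,0],"turn":0},{"hand":-1,"offset":[0,0.8,0],"turn":0},{"hand":-1,"offset":[0,1.0,0],"turn":0},{"hand":-1,"offset":[0,1.2,0],"turn":0},{"hand":-1,"offset":[0,1.2,0],"turn":0},{"hand":-1,"offset":[0,1.2,0],"turn":0},{"hand":-1,"offset":[0,1.2,0],"turn":0},{"hand":-1,"offset":[0,1.2,0],"turn":0}]'
python3 -c "
from h import *
rows([(-55,43,0,-11)])"
```

```text
time: 17.05
eef_pos: [452.2, 50.0, 138.2]
ee_rot: [-0.705, 0.707, -0.042, 0.042]
ft_force: [-0.7, -3.2, -0.7]
opening: 45.0
t 17.05 W stage [-55.1  43.4] al 0.0 z 138.2 f [-0.7 -3.2 -0.7] open 45.0
(-55, 43, 0, -11) off [ 0.1 -0.1 -0.4] turn 0.0
```

```bash
python3 -m pendant '[{"hand":-1,"offset":[0,0.3,0],"turn":0},{"hand":-1,"offset":[0,0.6,0],"turn":0},{"hand":-1,"offset":[0,0.9,0],"turn":0},{"hand":-1,"offset":[0,1.1,0],"turn":0},{"hand":-1,"offset":[0,1.1,0],"turn":0},{"hand":-1,"offset":[0,1.1,0],"turn":0},{"hand":-1,"offset":[0,1.1,0],"turn":0},{"hand":-1,"offset":[0,1.1,0],"turn":0}]'
python3 -c "
from h import *
rows([(-55,43,0,-11)])"
```

```text
time: 18.05
eef_pos: [452.2, 49.9, 137.3]
ee_rot: [-0.705, 0.707, -0.042, 0.042]
ft_force: [-2.5, -5.3, 3.3]
opening: 45.2
t 18.05 W stage [-55.   43.3] al 0.0 z 137.3 f [-2.5 -5.3  3.3] open 45.2
(-55, 43, 0, -11) off [ 0.  -1.  -0.3] turn 0.0
```

```bash
python3 -m pendant '[{"hand":-1,"offset":[-0.4,-0.3,0],"turn":0},{"hand":-1,"offset":[-0.4,-0.3,0],"turn":0},{"hand":0.02,"offset":[-0.4,-0.3,0],"turn":0},{"hand":0.06,"offset":[-0.4,-0.3,0],"turn":0},{"hand":0.12,"offset":[-0.4,-0.3,0],"turn":0},{"hand":0.25,"offset":[-0.4,-0.3,0],"turn":0},{"hand":0.5,"offset":[-0.4,-0.3,0],"turn":0},{"hand":0.5,"offset":[-0.4,-0.3,0],"turn":0}]' 10
python3 - <<'E'
from h import *
rows([(-55,43,0,-11)])
w=snapshot('wrist'); save(w,'w10.png')
im=w['image'][120:270,220:420,::-1]; cv2.imwrite('pics/w10c.png',cv2.resize(im,None,fx=4,fy=4,interpolation=cv2.INTER_CUBIC))
E
```

```text
time: 19.05
eef_pos: [451.8, 50.0, 137.6]
ee_rot: [-0.705, 0.707, -0.042, 0.042]
ft_force: [0.3, -0.2, -0.4]
opening: 67.8
t 19.05 W stage [-55.4  43.3] al -0.0 z 137.6 f [ 0.3 -0.2 -0.4] open 67.8
(-55, 43, 0, -11) off [ 0.4 -0.7 -0.3] turn -0.0
```

View pics/w10c.png

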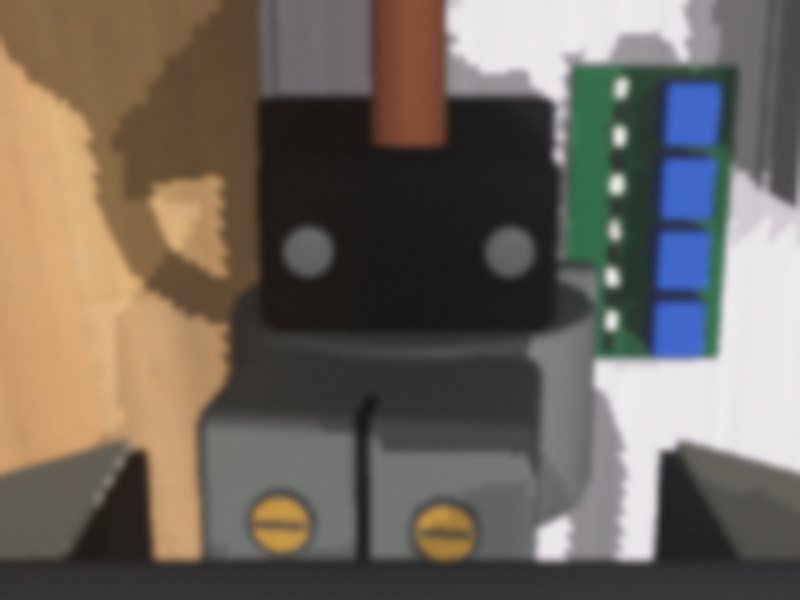

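```bash
python3 -m pendant '[{"hand":1,"offset":[0,0,0],"turn":0},{"hand":1,"offset":[0,0,0],"turn":0},{"hand":1,"offset":[0,0,0],"turn":0},{"hand":1,"offset":[0,0,0],"turn":0},{"hand":1,"offset":[0,0,0],"turn":0},{"hand":1,"offset":[0,0,0],"turn":0},{"hand":1,"offset":[0,0,0],"turn":0},{"hand":1,"offset":[0,0,0],"turn":0}]' 10
python3 - <<'E'
from h import *
rows([(-55,43,0,-11)])
w=snapshot('wrist'); save(w,'w11.png')
im=w['image'][120:270,220:420,::-1]; cv2.imwrite('pics/w11c.png',cv2.resize(im,None,fx=4,fy=4,interpolation=cv2.INTER_CUBIC))
s=snapshot('scene');im=s['image'][130:230,230:350,::-1]; cv2.imwrite('pics/s11c.png',cv2.resize(im,None,fx=6,fy=6,interpolation=cv2.INTER_CUBIC))
E
```

```text
time: 20.1
eef_pos: [451.8, 50.0, 137.5]
ee_rot: [-0.705, 0.707, -0.042, 0.042]
ft_force: [-0.4, -0.4, -0.5]
opening: 92.0
t 20.1 W stage [-55.5  43.3] al -0.0 z 137.5 f [-0.4 -0.4 -0.5] open 92.0
(-55, 43, 0, -11) off [ 0.5 -0.8 -0.3] turn -0.0
```

View pics/w11c.png

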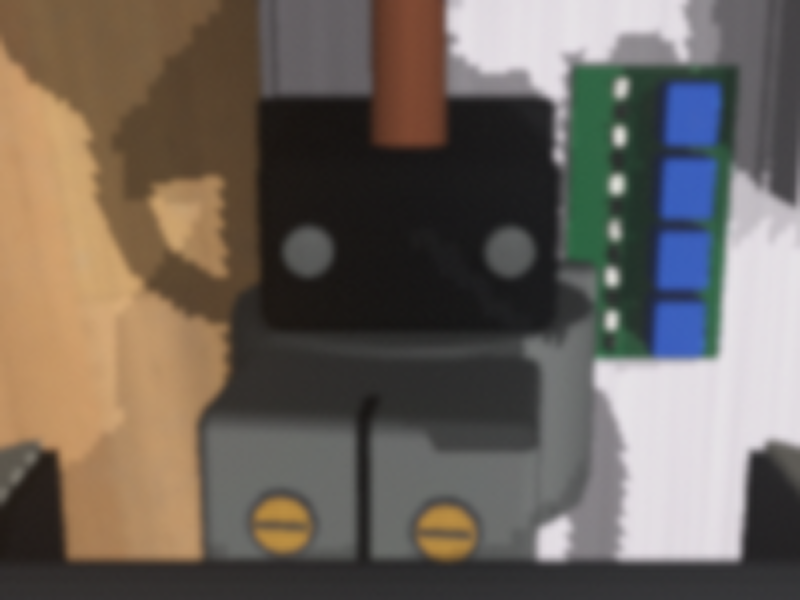

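View pics/s11c.png

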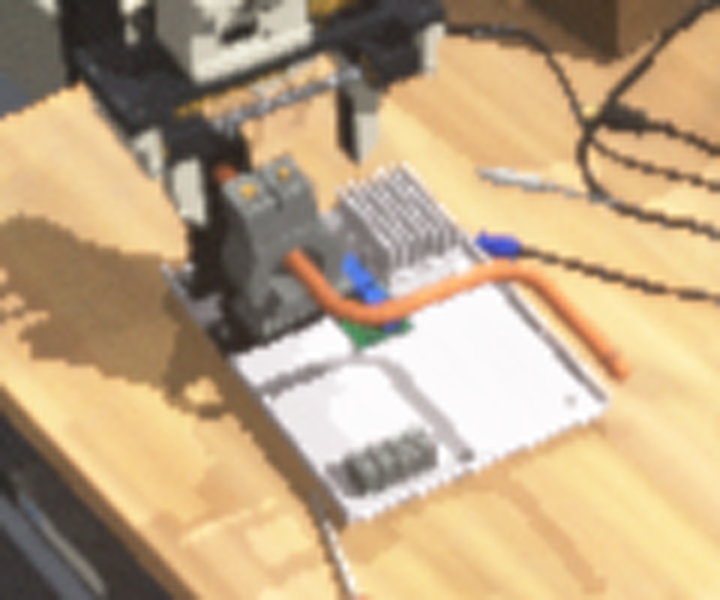

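```bash
python3 -m pendant '[{"hand":0.4,"offset":[0.7,0,0],"turn":0},{"hand":0.2,"offset":[0.7,0,0],"turn":0},{"hand":-1,"offset":[0.7,0,0],"turn":0},{"hand":-1,"offset":[0.7,0,0],"turn":0},{"hand":-1,"offset":[0.7,0,0],"turn":0},{"hand":-1,"offset":[0.7,0,0],"turn":0},{"hand":-1,"offset":[0.7,0,0],"turn":0},{"hand":-1,"offset":[0.7,0,0],"turn":0}]' 15
python3 - <<'E'
from h import *
rows([(-55,43,0,-11)])
w=snapshot('wrist'); save(w,'w12.png')
im=w['image'][120:270,220:420,::-1]; cv2.imwrite('pics/w12c.png',cv2.resize(im,None,fx=4,fy=4,interpolation=cv2.INTER_CUBIC))
E
```

```text
time: 21.2
eef_pos: [452.5, 49.9, 137.6]
ee_rot: [-0.705, 0.707, -0.042, 0.042]
ft_force: [-0.6, 0.1, -0.6]
opening: 45.1
t 21.2 W stage [-54.7  43.3] al -0.0 z 137.6 f [-0.6  0.1 -0.6] open 45.1
(-55, 43, 0, -11) off [-0.3 -0.7 -0.3] turn -0.0
```

View pics/w12c.png

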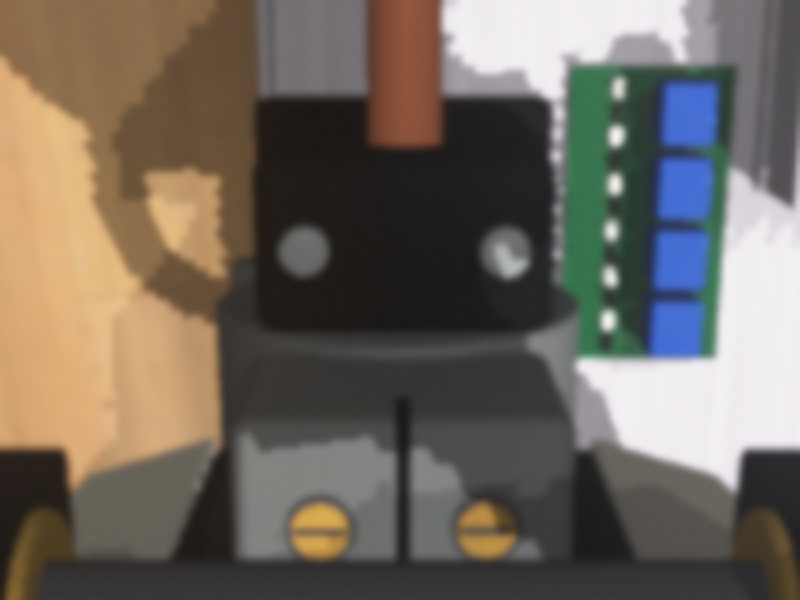

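```bash
python3 -m pendant '[{"hand":-1,"offset":[0,-0.6,0],"turn":0},{"hand":-1,"offset":[0.8,-0.6,0.3],"turn":0},{"hand":-1,"offset":[0.8,-0.6,0.6],"turn":0},{"hand":-1,"offset":[0.8,-0.6,0.9],"turn":0},{"hand":-1,"offset":[0.8,-0.6,0.9],"turn":0},{"hand":-1,"offset":[0.8,-0.6,0.9],"turn":0},{"hand":-1,"offset":[0.8,-0.6,0.9],"turn":0},{"hand":-1,"offset":[0.8,-0.6,0.9],"turn":0}]' 20
python3 -c "
from h import *
rows([(-55,43,0,-11)])"
```

```text
time: 22.25
eef_pos: [453.4, 50.6, 138.2]
ee_rot: [-0.705, 0.707, -0.042, 0.042]
ft_force: [0.7, -2.4, -0.1]
opening: 45.4
t 22.25 W stage [-54.  44.] al -0.01 z 138.2 f [ 0.7 -2.4 -0.1] open 45.4
(-55, 43, 0, -11) off [-1.  -0.1 -1. ] turn -0.0
```

```bash
python3 -m pendant '[{"hand":-1,"offset":[0,0.3,0],"turn":0},{"hand":-1,"offset":[0,0.6,0],"turn":0},{"hand":-1,"offset":[0,0.9,0],"turn":0},{"hand":-1,"offset":[0,0.9,0],"turn":0},{"hand":-1,"offset":[0,0.9,0],"turn":0},{"hand":-1,"offset":[0,0.9,0],"turn":0},{"hand":-1,"offset":[0,0.9,0],"turn":0},{"hand":-1,"offset":[0,0.9,0],"turn":0}]' 20
python3 -c "
from h import *
for i in range(2): rows([])
w=snapshot('wrist')
im=w['image'][120:270,220:420,::-1]; cv2.imwrite('pics/w13c.png',cv2.resize(im,None,fx=4,fy=4,interpolation=cv2.INTER_CUBIC))
rows([])"
```

```text
time: 23.25
eef_pos: [453.3, 50.5, 137.3]
ee_rot: [-0.705, 0.707, -0.042, 0.042]
ft_force: [-1.7, -3.7, 2.4]
opening: 45.0
t 23.25 W stage [-54.   43.9] al -0.01 z 137.3 f [-1.7 -3.7  2.4] open 45.0
t 23.25 W stage [-54.   43.9] al -0.01 z 137.3 f [-1.7 -3.7  2.4] open 45.0
t 23.3 W stage [-54.  44.] al -0.01 z 137.3 f [-0.9 -4.6  2.4] open 45.7
```

View pics/w13c.png

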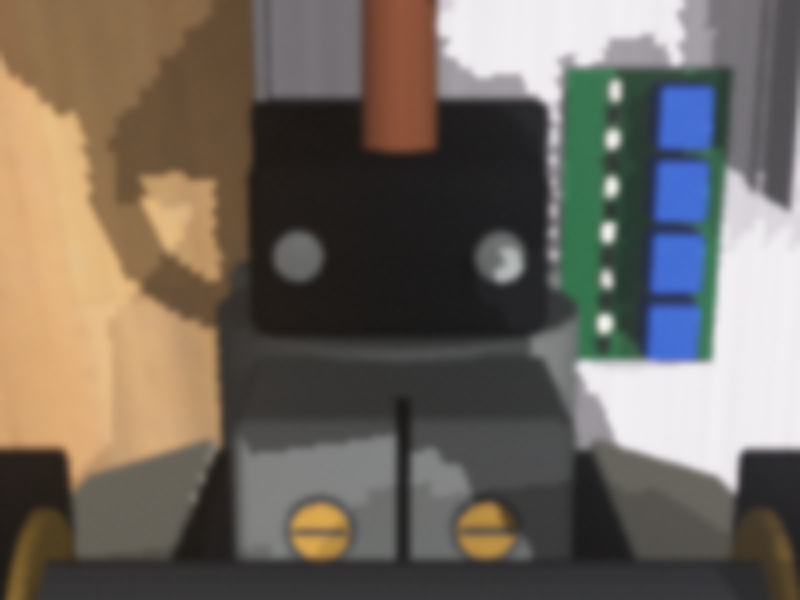

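```bash
python3 -m pendant '[{"hand":-1,"offset":[0,-0.3,0],"turn":0},{"hand":-1,"offset":[0,-0.3,0],"turn":0},{"hand":-1,"offset":[0,-0.3,0],"turn":0},{"hand":-1,"offset":[0,-0.3,0],"turn":0},{"hand":0.02,"offset":[0,-0.3,0],"turn":0},{"hand":0.1,"offset":[0,-0.3,0],"turn":0},{"hand":0.4,"offset":[0,-0.3,0],"turn":0},{"hand":0.6,"offset":[0,-0.3,0],"turn":0}]' 3
python3 - <<'E'
from h import *
rows([])
w=snapshot('wrist'); save(w,'w14.png')
im=w['image'][120:270,220:420,::-1]; cv2.imwrite('pics/w14c.png',cv2.resize(im,None,fx=4,fy=4,interpolation=cv2.INTER_CUBIC))
E
```

```text
time: 24.3
eef_pos: [453.4, 50.5, 137.7]
ee_rot: [-0.705, 0.707, -0.042, 0.042]
ft_force: [-0.6, -0.2, -0.4]
opening: 66.2
t 24.3 W stage [-53.9  44. ] al -0.01 z 137.7 f [-0.6 -0.2 -0.4] open 66.2
```

View pics/w14c.png

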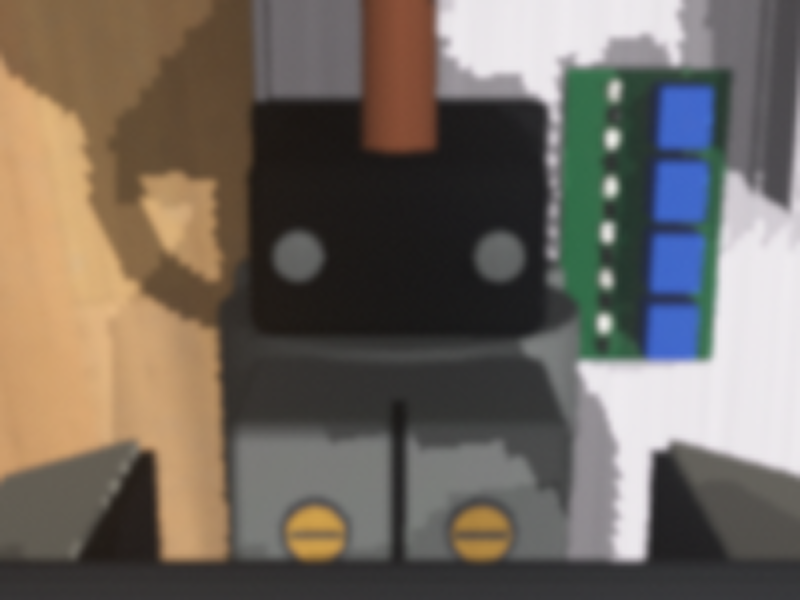

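```bash
python3 -m pendant '[{"hand":1,"offset":[0,0,0],"turn":0},{"hand":1,"offset":[0,0,0],"turn":0},{"hand":1,"offset":[0,0,0],"turn":0},{"hand":1,"offset":[0,0,0],"turn":0},{"hand":1,"offset":[0,-10,0],"turn":0},{"hand":1,"offset":[0,-30,0],"turn":0},{"hand":1,"offset":[0,-55,0],"turn":0},{"hand":1,"offset":[0,-80,0],"turn":0}]'
python3 -m pendant '[{"hand":1,"offset":[0,-30,0],"turn":0},{"hand":1,"offset":[0,-50,-30],"turn":0},{"hand":1,"offset":[0,-50,-60],"turn":0},{"hand":1,"offset":[0,-50,-90],"turn":0},{"hand":1,"offset":[0,-50,-120],"turn":0},{"hand":1,"offset":[0,-50,-130],"turn":0},{"hand":1,"offset":[0,-50,-130],"turn":0},{"hand":1,"offset":[0,-50,-130],"turn":0}]'
python3 - <<'E'
from h import *
import pickle
rows([])
st=ctrl.state(); w=snapshot('wrist'); save(w,'w15.png'); s=snapshot('scene'); save(s,'s15.png')
pickle.dump((st,w,s),open('s15.pkl','wb'))
im=s['image'][130:230,230:350,::-1]; cv2.imwrite('pics/s15c.png',cv2.resize(im,None,fx=6,fy=6,interpolation=cv2.INTER_CUBIC))
E
```

```text
time: 25.35
eef_pos: [453.4, 50.8, 219.1]
ee_rot: [-0.705, 0.707, -0.042, 0.042]
ft_force: [0.3, 0.4, 0.3]
opening: 91.6
time: 26.35
eef_pos: [438.1, -76.8, 269.6]
ee_rot: [-0.705, 0.707, -0.041, 0.042]
ft_force: [-0.5, 1.3, 0.2]
opening: 92.1
t 26.35 W stage [-53.9 -84.2] al 0.09 z 269.6 f [-0.5  1.3  0.2] open 92.1
```

View pics/w15.png

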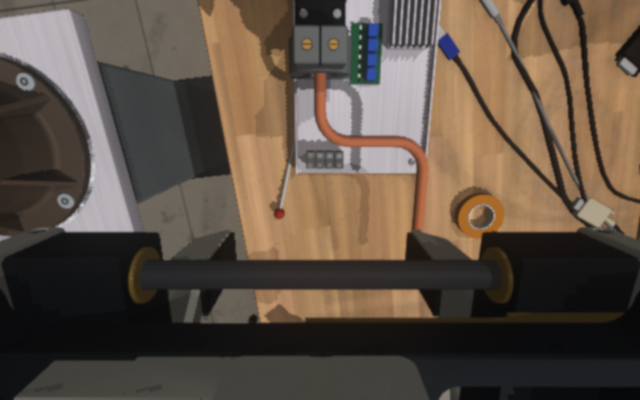

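View pics/s15c.png

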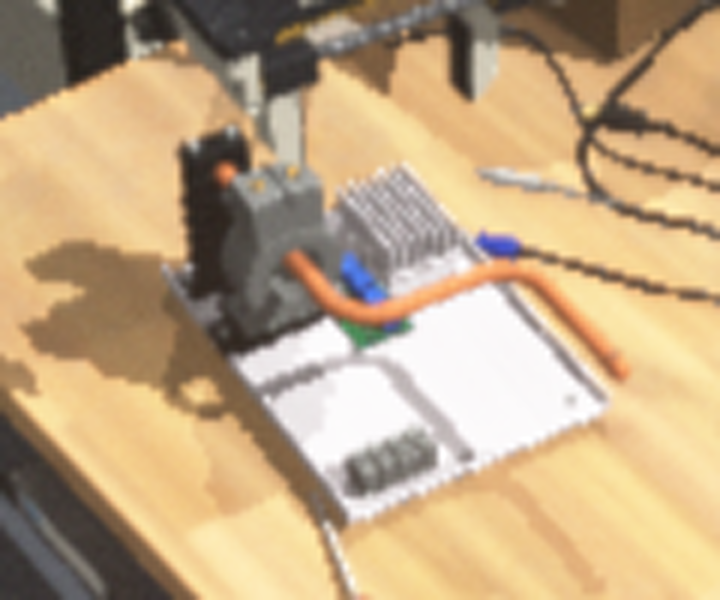

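```bash
python3 -m pendant '[{"hand":1,"offset":[0,0,25],"turn":0},{"hand":1,"offset":[0,0,50],"turn":0},{"hand":1,"offset":[0,0,70],"turn":0},{"hand":1,"offset":[0,0,75],"turn":0},{"hand":1,"offset":[0,0,75],"turn":0},{"hand":1,"offset":[0,0,75],"turn":0},{"hand":1,"offset":[0,0,75],"turn":0},{"hand":1,"offset":[0,0,75],"turn":0}]'
python3 - <<'E'
from h import *
import pickle
rows([])
st=ctrl.state(); w=snapshot('wrist'); save(w,'w16.png'); pickle.dump((st,w),open('s16.pkl','wb'))
im=w['image'][50:200,240:400,::-1]; cv2.imwrite('pics/w16c.png',cv2.resize(im,None,fx=4,fy=4,interpolation=cv2.INTER_CUBIC))
E
```

```text
time: 27.45
eef_pos: [446.8, -2.8, 269.3]
ee_rot: [-0.705, 0.707, -0.042, 0.042]
ft_force: [-0.0, -0.6, -0.4]
opening: 91.6
t 27.45 W stage [-54.1  -9.8] al 0.07 z 269.3 f [-0.  -0.6 -0.4] open 91.6
```

View pics/w16c.png

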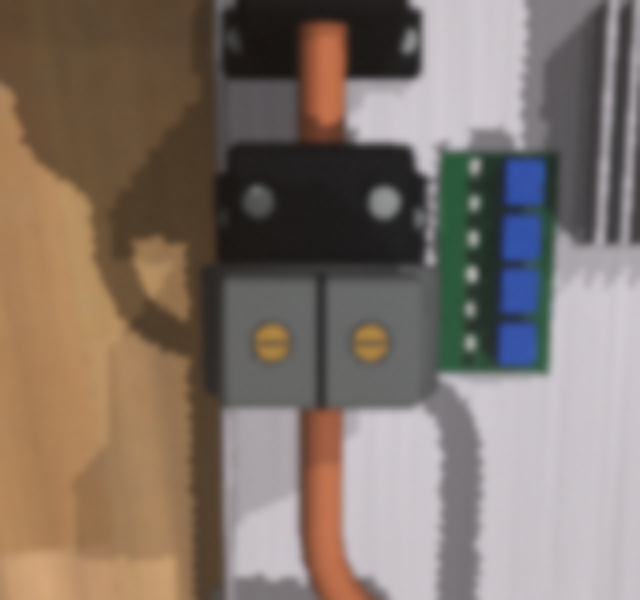

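```bash
python3 - <<'E'
from h import *
import pickle
st,p=pickle.load(open('s16.pkl','rb'))
c,sn=np.cos(SYAW),np.sin(SYAW)
f=lambda u,v:(240+u/4,50+v/4)
for n,uv,z in [('screwL',f(272,342),154),('screwR',f(370,342),154),('block front',f(322,407),154),('block back',f(322,270),154),('support edge near',f(322,262),121),('support far edge',f(322,145),121),('supp screwL',f(258,202),126),('supp screwR',f(384,202),126)]:
    X=atz(p,uv,z,st); d=X[:2]-[SX,SY]; print(n,np.round([c*d[0]+sn*d[1],-sn*d[0]+c*d[1]],1))
E
```

```text
screwL [-65.2  42.2]
screwR [-43.4  42.2]
block front [-54.1  27.9]
block back [-54.1  57.7]
support edge near [-54.1  59.5]
support far edge [-54.1  86.4]
supp screwL [-69.3  73.2]
supp screwR [-39.4  73.2]
```

```bash
python3 -c "
from h import *
s=snapshot('scene'); save(s,'s17.png'); print(ctrl.state()['time']); print(ctrl.finish_job())"
```

```text
27.55
the job is handed in; nothing more can be done
None
```

View pics/s17.png

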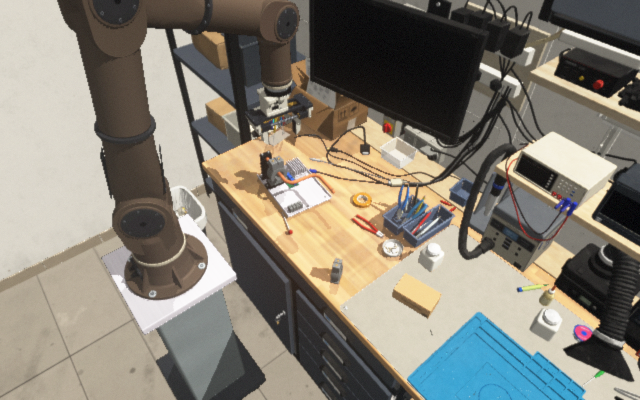

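The larger transformer is threaded over the bar's free end, round both bends, and hangs by itself on the last straight piece against the first support. I handed the job in at 27.6 s of the 54 s allowed.

- **First release failed:** after I opened the gripper, the ring leaned about 6° because it was held 1–2 mm off the bar's centre. I gripped it again, centred it, pressed it lightly against the support (about 3–4 N) and released it with a low grip force.
- **Last checks:** the final close-up from above shows the ring upright to within about 1° and its block centred on the bar. It touches the support as far as I can measure: the gap works out at 0–1 mm, and I could not settle it more finely than that.
- **Surroundings:** the gripper is open and well above the work. In the last scene picture the other things I could see are where they started.
- **Disagreement:** the top and wrist cameras placed the stage about 2 mm apart, so I used the wrist camera for the fine work.

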